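Stack a bearing unit in the open instrument base

ROBOT

A 6-joint arm with a two-finger parallel gripper is mounted at the origin on the work surface. World frame = base frame: x ahead of the robot, y to its left, z up, the work surface at z = 0. Lengths are in mm, angles in rad, forces in N, time in s.
With the tool pointing down it reaches from about 275 to 750 mm from the base axis. Payload 10.2 kg.
Tool frame: the origin (TCP) lies at the very end of the fingers, on their centre line; the grasp point (between the pads) lies ctrl.grip_depth behind it (ctrl.grip_depth is the distance from the TCP to the grasp point, in mm); z points along the fingers, y is the direction in which the jaws open and shut (so a half turn about z gives the same grasp; the last joint's range is limited). The gripper opens to 85 mm and grips with 20 to 120 N. Pads are 22 mm wide; open, the fingers measure 114 mm over their backs; the gripper's body (76 mm by 85 mm) begins 54 mm behind the grasp point. The pads swing forward as they close: fully open they stand 13 mm farther back than shut.
Start: joints at [0.975, 0.313, 1.498, -0, 1.331, -0.223], TCP at [191.231, 488.94, 231.294] pointing down, gripper open.
Joint ranges: [-2.94, 2.94], [-0.97, 2.17], [0.19, 2.56], [-1.23, 4.37], [0.02, 3.11], [-2.88, 2.88]. Speed limits (rad/s): [2.39, 2.39, 3.01, 3.14, 3.14, 3.14].

INTERFACE

Orientations are given as a unit quaternion [w, x, y, z].
In Python, from rig import telemetry, eyes, ctrl, nets gives the robot as it stands. The module is installed in compiled form; this text tells all that it offers.
- The arm moves only by the tool drive_tool, never from a script. Its argument "series" is text: rows parted by semicolons, each of 7 numbers parted by spaces: the shift along the tool's x, y, z normalised to -1 to 1, where 1 is 0.12 m, then the turn, a rotation vector about the tool's x, y, z normalised to -1 to 1, where 1 is 0.5 rad, then the opening, from 0 (shut) to 1 (fully open). In form: tx ty tz wx wy wz hand; .... A call has 1 to 20 rows; each row is the pose to reach, as a shift and turn from the pose measured when the call began, along the tool's axes at that moment; what a row does not reach only later rows make up. A row lasts 1/10 s, in which the tool goes at most 50 mm and 8.59 degrees, less where a joint would pass 70% of its speed; a pose out of reach is approached as far as the arm can. A call with a number of a shift or a turn outside -1 to 1 is refused whole. A call with a gripper value outside its range is refused whole. The fingers move at their own pace and stop on an object; "newtons" is the grip in N (left out, the last holds). Time passes only in rows, so rows that repeat a pose let the fingers close. It gives the time, the measured TCP pose, the force and the opening at its end, in the units of the state.
- telemetry.sense(): the state, without advancing time (a new reading comes with each control period).
- eyes.capture(name): name is "scene" or "top" or "wrist"; returns a dict with "frame" (480x640x3 uint8, red, green, blue), "fx", "fy", "cx", "cy" (pixels), "D" ([k1, k2, p1, p2, k3] as OpenCV has them; the pictures are not rectified), "view" (4x4, takes a point from world to camera coordinates). Camera axes: x right, y up, looking along -z (the intrinsics and any distortion apply to the point x, -y, -z); pixel columns grow to the right and rows downward; lengths in mm; the calibration is good to about 2 mm. A picture is of the moment at which its call begins. There is no depth.
- ctrl.finish_job(): hands the job in, once; it reports no verdict.
Trained networks look in a picture, given as the dict that the camera call returned (one of the last four; its "shot" number tells which), for a name from the list of things; names that differ only in an ending like _2 or _b are one class to them, and where a whole thing is asked for, a point or a joint stands for the part that bears it (a point fixed in the world has none). Each returns a list of dicts, best first, with "confidence" (0 to 1); they miss things now and then, are a little off and sometimes report something else, mostly with a low value. They report only what shows in the picture. A call takes as long as a camera call. They do not tell look-alikes from the thing itself.
- nets.spot_in(name, picture): "rect" ([left, top, right, bottom] in pixels, round what is visible of it).
The state is a dict: "time_s": time; "joints": joint angles; "dq": joint speeds; "tau": joint torques, N m; "eef_pos": TCP position; "ee_rot": TCP orientation; "force": force on the tool from outside, world axes, zero at the start; "wrist_torque": the same for the moment, N m; "grip_width": opening from 0.0 (shut) to 1.0 (fully open).
Only numpy, scipy, OpenCV 4.12 (cv2) and the standard library are available. Lean on these libraries where they do the work, as an engineer would, in place of code of your own. Each camera call takes 0.05 s, during which the arm holds its last target. There are 200 camera calls.

TASK

Rebuild the bearing unit in the pocket of the open tan instrument base: put in the bearing housing first, then the spacer frame, then the disc cover with its disc upwards, each lying flat and square in the pocket on the one before and let go before the next is brought. Set each part down in its place, do not drop it in, and leave the too-long blank plate and everything else on the bench where they are.

Things in the scene. Friction and masses are not known exactly. Their poses are not given: they have to be found in the camera images.
- pocket (a point): Centre of the pocket floor in the tan base, 10 mm above the bench (z up, x along the long side). Pocket 103 mm (x) by 67 mm (y), 50 mm deep, open above, mouth chamfered 6 mm. In the middle of each long side a finger relief 50 mm wide (x) runs out to y = +-77.5 mm, down to the same floor: a gripper holding a part across its 60 mm width can go in with it and open there.
- base: Tan-painted instrument base, a fixed block with flat top 60 mm above the bench. Origin on the bench right below the pocket's centre, axes as the pocket's; the block spans x -100..100 mm and y -110..160 mm.
- cover_plate (a point): Middle of the upper edge of the bare aluminium plate standing upright in the base at its +y side: an obstacle 160 mm long (base x), 5 mm thick, from the base's top up to 180 mm above the bench. It is fixed to the base, 152.5 mm from the pocket's centre in y.
- housing: Bearing housing (the body): aluminium block 96 x 60 x 28 mm (x, y, z), a flush bearing in the middle of its top. Origin at the centre of its underside, z up. Its two ends are alike.
- spacer: Spacer: flat aluminium frame 96 x 60 x 12 mm (x, y, z) with a rectangular window 52 x 26 mm through its middle. Origin at the centre of its underside, z up. Its two ends are alike.
- top_disc: Disc cover: aluminium plate 96 x 60 x 10 mm (x, y, z) carrying in its middle a round disc 54 mm across and 12 mm high (22 mm high in all). Origin at the centre of the plate's underside, z up. Its two ends are alike.
- long_plate: Not wanted: blank aluminium plate 124 x 60 x 12 mm without window or disc, too long for the pocket. Origin at the centre of its underside.
- roller: Bystander: white nylon roller lying flat, 66 mm across, 22 mm high. Origin at the centre of its underside.
- pipette: Bystander: white pipette lying along its x, about 230 mm long, 26 mm high. Origin near its middle on the bench.
- screwdriver: Bystander: screwdriver lying along its x, 190 mm long, about 30 mm high. Origin near its middle on the bench.
- bottle: Bystander: upright white bottle, 68 mm across, 140 mm high. Origin at the centre of its underside.
- tip_box: Bystander: grey box of pipette tips, 120 x 80 x 58 mm (x, y, z). Origin at the centre of its underside.
- pipette_stand: Obstacle, fixed: round white carousel of hanging pipettes, about 115 mm across, 245 mm high. Origin at the centre of its foot.
Not all that is in view belongs to the job. What is shaped like the spacer but yellow is not meant.

How it is judged (in metres and radians):
On the way, in this order (a step that is already met when the one before it is completed fails the run):
1. The bearing housing is flat on the pocket floor, square and let go (horizontal distance between housing and pocket below 0.006 m and z of housing in the frame of pocket between -0.003 and 0.003 m and angle between housing's own z axis and vertical below 0.06 rad and angle between the x axis of housing and the x axis of pocket, either way round below 0.09 rad and contact force between the fingers and housing below 0.1 N and linear speed of housing below 0.03 m/s), for 0.2 s.
2. The spacer lies flat on the housing in the pocket, square and let go (all of step 1 and horizontal distance between spacer and pocket below 0.006 m and z of spacer in the frame of pocket between 0.025 and 0.031 m and angle between spacer's own z axis and vertical below 0.06 rad and angle between the x axis of spacer and the x axis of pocket, either way round below 0.09 rad and contact force between the fingers and spacer below 0.1 N and linear speed of spacer below 0.03 m/s), for 0.2 s.
3. The disc cover lies flat on the spacer in the pocket, disc up, square and let go (all of step 2 and horizontal distance between top_disc and pocket below 0.006 m and z of top_disc in the frame of pocket between 0.037 and 0.043 m and angle between top_disc's own z axis and vertical below 0.06 rad and angle between the x axis of top_disc and the x axis of pocket, either way round below 0.09 rad and contact force between the fingers and top_disc below 0.1 N and linear speed of top_disc below 0.03 m/s), for 0.2 s.
At the end, for the whole second after the job is handed in: Housing on the pocket floor, spacer on it, disc cover on top: each within 6 mm of the pocket centre in plan, 3 mm in height, 0.06 rad of level and 0.09 rad of square to the pocket, at rest and let go; blank plate, roller, pipette, screwdriver, bottle, tip box within 25 mm of their starts (all of step 3 and distance of each of long_plate, roller, pipette, screwdriver, bottle, tip_box from where it was at the start of the episode below 0.025 m); the robot touches nothing.
It fails at once if The blank plate, roller, pipette, screwdriver, bottle or tip box is moved more than 25 mm (not (distance of long_plate from where it was at the start of the episode below 0.025 m) or not (distance of roller from where it was at the start of the episode below 0.025 m) or not (distance of pipette from where it was at the start of the episode below 0.025 m) or not (distance of screwdriver from where it was at the start of the episode below 0.025 m) or not (distance of bottle from where it was at the start of the episode below 0.025 m) or not (distance of tip_box from where it was at the start of the episode below 0.025 m)).
It fails at once if A part is dropped into the pocket: falling free (faster than 0.25 m/s) more than 12 mm above its place ((horizontal distance between housing and pocket below 0.06 m and z of housing in the frame of pocket above 0.012 m and contact force between the fingers and housing below 0.05 N and linear speed of housing above 0.25 m/s) or (horizontal distance between spacer and pocket below 0.06 m and z of spacer in the frame of pocket above 0.04 m and contact force between the fingers and spacer below 0.05 N and linear speed of spacer above 0.25 m/s) or (horizontal distance between top_disc and pocket below 0.06 m and z of top_disc in the frame of pocket above 0.052 m and contact force between the fingers and top_disc below 0.05 N and linear speed of top_disc above 0.25 m/s)).
It also fails if it takes over 72 s, if anything falls off the work surface, if the arm or the gripper's body presses on something with over 40 N, if the wrist force passes 120 N, or if a joint passes its speed limit or range.

## Working session

There is one attempt and no reset: what is moved stays moved. The work goes in short steps, Python scripts to look and compute and a tool call to move; the robot and the scene stay as the last step left them, time stands still between calls to the robot, and variables do not carry over. Pictures are saved under pics/ and viewed, about 8 in all and at most 12, crops included, and the job is handed in when it is done.

Besides the shell and the picture viewer there is one more tool, called after ">>>" as name(argument=value, ...), one argument or row to a line, values as JSON. drive_tool: Moves the arm, as the interface text tells. Scaled input: -1 to 1 covers 0.12 m each way for a shift and 0.5 rad each way for a turn. Its arguments: {"type":"object","properties":{"series":{"type":"string"},"newtons":{"type":"number"}},"required":["series"]}

```bash
mkdir -p pics
python3 - <<'E'
from rig import telemetry, eyes, ctrl, nets
import cv2,numpy as np,pickle
print(telemetry.sense(), ctrl.grip_depth)
for n in ["scene","top"]:
    p=eyes.capture(n)
    cv2.imwrite(f"pics/{n}0.png",p["frame"][:,:,::-1])
    pickle.dump(p,open(f"{n}0.pkl","wb"))
    print(n,p["fx"],p["fy"],p["cx"],p["cy"],p["D"],np.round(p["view"],4).tolist())
    for o in ["pocket","base","housing","spacer","top_disc","long_plate"]:
        for d in nets.spot_in(o,p)[:3]: print(o,np.round(d["rect"]),round(d["confidence"],2))
print(telemetry.sense()["time_s"])
E
```

```text
{'time_s': 0.0, 'joints': array([ 9.74625416e-01,  3.13480106e-01,  1.49845149e+00, -5.45457255e-06,
        1.33099626e+00, -2.23402664e-01]), 'dq': array([ 0.00052992, -0.000898  , -0.00013859, -0.00080128, -0.00076928,
       -0.00088643]), 'tau': array([-5.42326707e-04, -4.12247837e+01, -2.59748071e+01, -1.81944720e-04,
        3.99039403e-03,  2.33872680e-05]), 'eef_pos': array([191.06603486, 488.71756804, 230.71424901]), 'ee_rot': array([-2.63552743e-04,  1.85306183e-01,  9.82680606e-01, -6.13384701e-04]), 'force': array([ 0.46401431, -0.36331025, -0.39176088]), 'wrist_torque': array([-0.02627091, -0.05750368,  0.01341349]), 'grip_width': 0.9996259783570647} 18.700000000000003
scene 469.1016676071867 469.1016676071867 316.04678677187627 237.7680521746998 [-0.08004984  0.          0.          0.          0.        ] [[-0.7658, 0.6428, 0.018, 409.6939], [-0.374, -0.4679, 0.8008, 99.1738], [0.5232, 0.6065, 0.5987, -1505.11], [0.0, 0.0, 0.0, 1.0]]
pocket [225. 232. 349. 338.] 0.67
base [226. 229. 350. 340.] 0.55
housing [272. 197. 311. 218.] 0.55
spacer [216. 189. 254. 210.] 0.74
spacer [230. 212. 271. 232.] 0.6
top_disc [426. 365. 474. 398.] 0.66
top_disc [171. 166. 218. 255.] 0.23
long_plate [422. 295. 460. 333.] 0.7
long_plate [485. 298. 525. 363.] 0.69
top 582.3652376307596 582.3652376307596 317.9803204906127 240.19215969438102 [-0.00375381  0.          0.          0.          0.        ] [[0.0029, -1.0, 0.0086, -26.7598], [0.998, 0.0035, 0.0634, -515.1527], [-0.0634, 0.0084, 0.998, -1689.0064], [0.0, 0.0, 0.0, 1.0]]
base [264. 151. 369. 247.] 0.94
housing [388. 267. 425. 292.] 0.66
housing [265. 152. 370. 246.] 0.37
spacer [442. 225. 472. 262.] 0.87
spacer [466. 183. 492. 217.] 0.7
spacer [391. 221. 431. 254.] 0.6
top_disc [144. 216. 182. 252.] 0.58
long_plate [186. 266. 234. 302.] 0.83
0.7
```

Run:
```python
import cv2
im=cv2.imread("pics/top0.png")
a=im[130:330,120:500]; cv2.imwrite("pics/topc.png",cv2.resize(a,None,fx=2.1,fy=2.1,interpolation=cv2.INTER_CUBIC))
```

```text
(no output)
```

View pics/topc.png

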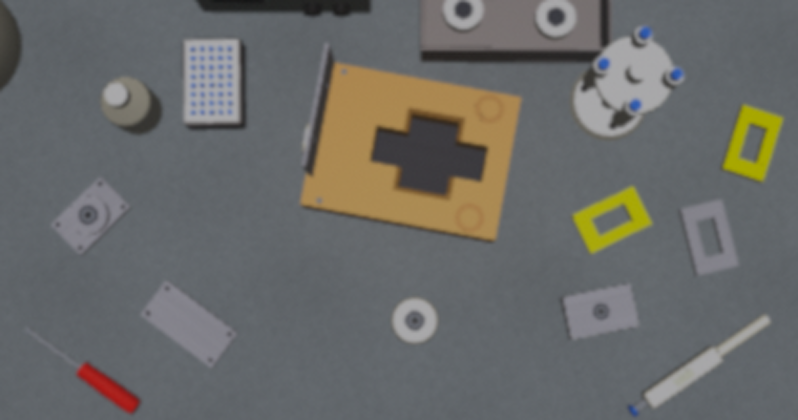

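View pics/scene0.png

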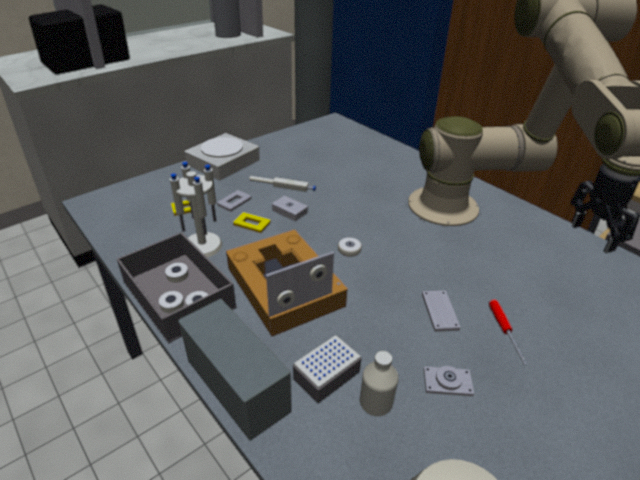

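The top view shows the following, in crop pixels:

| Thing | Position |
|---|---|
| Disc cover | (90,215) |
| Long plate | (188,323) |
| Base, pocket cross | (430,152) |
| Housing | (600,312) |
| Grey spacer | (709,237) |
| Yellow decoy frames | (613,220) and (753,143) |

The scene view agrees: the upright plate is on the base's +y side, which is the left in the top view.

```bash
cat > h.py <<'E'
import numpy as np,cv2
from scipy.spatial.transform import Rotation as R
def ray(p,uv):
    K=np.array([[p["fx"],0,p["cx"]],[0,p["fy"],p["cy"]],[0,0,1]])
    n=cv2.undistortPoints(np.array(uv,float).reshape(-1,1,2),K,np.array(p["D"],float)).reshape(-1,2)
    V=np.array(p["view"]);d=np.c_[n[:,0],-n[:,1],-np.ones(len(n))]@V[:3,:3]
    return -V[:3,:3].T@V[:3,3],d
def at_z(p,uv,z):
    c,d=ray(p,uv); return (c+d*((z-c[2])/d[:,2])[:,None])[:,:2]
def proj(p,X):
    K=np.array([[p["fx"],0,p["cx"]],[0,p["fy"],p["cy"]],[0,0,1]]);V=np.array(p["view"])
    q=np.atleast_2d(X)@V[:3,:3].T+V[:3,3]; q=q*[1,-1,-1]
    return cv2.projectPoints(q,np.zeros(3),np.zeros(3),K,np.array(p["D"],float))[0].reshape(-1,2)
def rect(P):
    """min area rect in world xy: centre, yaw of long side (deg), sizes"""
    (c,(w,h),a)=cv2.minAreaRect(np.float32(P))
    if w<h: w,h,a=h,w,a+90
    return np.round(c,1),round((a+90)%180-90,2),round(w,1),round(h,1)
def yawR(yaw):  # tool down, tool x axis at world yaw deg
    c,s=np.cos(np.radians(yaw)),np.sin(np.radians(yaw))
    return R.from_matrix(np.array([[c,s,0],[s,-c,0],[0,0,-1.]]))
def cur():
    from rig import telemetry
    s=telemetry.sense();q=s["ee_rot"];r=R.from_quat([q[1],q[2],q[3],q[0]])
    return np.array(s["eef_pos"]),r,s
def togo(pos,yaw,p0=None,r0=None):
    """normalised row from pose to target; yaw taken mod 180 nearest"""
    if p0 is None: p0,r0,_=cur()
    best=min(((r0.inv()*yawR(y)).as_rotvec() for y in (yaw,yaw+180)),key=np.linalg.norm)
    return np.round(r0.inv().apply(np.array(pos)-p0)/120,3),np.round(best/0.5,3)
E
python3 - <<'E'
import pickle,cv2,numpy as np
from h import *
p=pickle.load(open("top0.pkl","rb"));f=p["frame"]
hsv=cv2.cvtColor(f,cv2.COLOR_RGB2HSV)
s=f.astype(int); 
# bench vs part: samples
for n,(u,v) in dict(bench=(300,300),hous=(397,282),spac=(450,255),disc=(150,235),tan=(280,210)).items(): print(n,f[v,u],hsv[v,u])
tan=((hsv[...,0]>8)&(hsv[...,0]<25)&(hsv[...,1]>90)&(hsv[...,2]>60)).astype(np.uint8)
tan[:, :255]=0;tan[:,380:]=0
c=max(cv2.findContours(tan,0,1)[0],key=cv2.contourArea)
print("base",rect(at_z(p,c.reshape(-1,2),60)), rect(at_z(p,c.reshape(-1,2),0)))
for n,(l,t,r,b),z in [("housing",(383,260,430,298),28),("spacer",(438,220,477,266),12),("disc",(140,210,186,256),10),("long",(182,260,238,308),12)]:
    q=f[t:b,l:r].astype(float); bg=np.median(q[[0,-1]].reshape(-1,3),0)
    m=((q-bg)@[1.3,0,-.3]>22).astype(np.uint8)   # warmer/brighter than bench
    c=max(cv2.findContours(m,0,1)[0],key=cv2.contourArea).reshape(-1,2)+[l,t]
    print(n,bg,rect(at_z(p,c,z)))
E
```

```text
bench [ 99 104 109] [105  23 109]
hous [133 132 141] [123  16 141]
spac [100 100 106] [120  14 106]
disc [132 131 139] [124  15 139]
tan [171 137  82] [ 19 133 171]
base (array([623.3, -16.6]), 79.56, 268.5, 201.5) (array([631.1, -16.8]), 79.56, 278.2, 208.8)
housing [ 99.  103.5 107.5] (array([ 405.5, -280.3]), -78.56, 93.0, 58.9)
spacer [ 98. 102. 106.] (array([ 510.2, -436.4]), 13.45, 94.0, 56.7)
disc [ 97. 102. 106.] (array([538.2, 431.4]), -44.24, 92.8, 56.6)
long [ 98. 103. 108.] (array([386.9, 291.8]), 53.55, 121.3, 58.5)
```

```bash
cat >> h.py <<'E'
def plan(ws):
    """ws: list of (x,y,z,yaw) ; prints the normalised row of each call, frames chained from now"""
    p0,r0,_=cur()
    for x,y,z,yaw in ws:
        t=np.array([x,y,z],float); k=0
        while True:
            cand=min((yawR(a) for a in (yaw,yaw+180)),key=lambda q:(r0.inv()*q).magnitude())
            v=r0.inv().apply(t-p0)/120; w=(r0.inv()*cand).as_rotvec()/.5
            n=max(1,int(np.ceil(max(abs(v).max(),abs(w).max())/.97)))
            n_r=max(np.linalg.norm(v)*120/n/50,np.linalg.norm(w)*28.65/n/8.59)
            print(np.round(v/n,2),np.round(w/n,2),"rows>=%.1f"%n_r)
            if n==1: p0,r0=t,cand;break
            p0=p0+r0.apply(v/n)*120; r0=r0*R.from_rotvec(w/n*.5)
E
python3 -c "
from h import *
plan([(330,200,220,140),(370,-100,220,120),(405.5,-280.3,200,101.44)])"
```

```text
[-0.65 -0.61  0.03] [0.   0.   0.22] rows>=2.1
[-0.71 -0.53  0.03] [0.   0.   0.22] rows>=2.1
[-0.77 -0.45  0.03] [0.   0.   0.22] rows>=2.1
[-0.93 -0.85  0.  ] [0.   0.   0.35] rows>=3.0
[-0.53 -0.34  0.  ] [0.   0.   0.17] rows>=1.5
[-0.56 -0.29  0.  ] [0.   0.   0.17] rows>=1.5
[-0.72 -0.25  0.08] [0.   0.   0.32] rows>=1.8
[-0.75 -0.13  0.08] [0.   0.   0.32] rows>=1.8
```

>>> drive_tool(
  series="-0.65 -0.61 0.03 0 0 0.22 1;-0.65 -0.61 0.03 0 0 0.22 1;-0.65 -0.61 0.03 0 0 0.22 1",
  newtons=60,
)

```text
time_s: 1.0
eef_pos: [238.4, 389.4, 227.6]
ee_rot: [0.0, 0.241, 0.971, -0.001]
force: [1.0, -0.0, -0.1]
grip_width: 1.001
```

>>> drive_tool(
  series="-0.71 -0.53 0.03 0 0 0.22 1;-0.71 -0.53 0.03 0 0 0.22 1;-0.71 -0.53 0.03 0 0 0.22 1",
)

```text
time_s: 1.3
eef_pos: [285.3, 290.8, 224.2]
ee_rot: [0.0, 0.295, 0.955, -0.001]
force: [0.7, 0.6, 0.4]
grip_width: 1.001
```

>>> drive_tool(
  series="-0.77 -0.45 0.03 0 0 0.22 1;-0.77 -0.45 0.03 0 0 0.22 1;-0.77 -0.45 0.03 0 0 0.22 1",
)

```text
time_s: 1.6
eef_pos: [332.7, 191.6, 220.9]
ee_rot: [0.001, 0.349, 0.937, -0.001]
force: [0.4, -0.6, -0.4]
grip_width: 1.003
```

>>> drive_tool(
  series="-0.93 -0.85 0 0 0 0.35 1;-0.93 -0.85 0 0 0 0.35 1;-0.93 -0.85 0 0 0 0.35 1;-0.93 -0.85 0 0 0 0.35 1",
)

```text
time_s: 2.0
eef_pos: [351.3, 37.9, 221.5]
ee_rot: [0.002, 0.433, 0.902, -0.001]
force: [0.6, 0.7, 1.0]
grip_width: 0.998
```

>>> drive_tool(
  series="-0.53 -0.34 0 0 0 0.17 1;-0.53 -0.34 0 0 0 0.17 1;-0.53 -0.34 0 0 0 0.17 1",
)

```text
time_s: 2.3
eef_pos: [360.1, -38.6, 221.9]
ee_rot: [0.002, 0.472, 0.882, -0.001]
force: [-0.3, -0.0, 0.4]
grip_width: 0.998
```

>>> drive_tool(
  series="-0.56 -0.29 0 0 0 0.17 1;-0.56 -0.29 0 0 0 0.17 1;-0.56 -0.29 0 0 0 0.17 1",
)

```text
time_s: 2.6
eef_pos: [369.3, -114.6, 222.1]
ee_rot: [0.002, 0.509, 0.861, -0.0]
force: [0.4, 0.6, -0.3]
grip_width: 1.004
```

>>> drive_tool(
  series="-0.72 -0.25 0.08 0 0 0.32 1;-0.72 -0.25 0.08 0 0 0.32 1;-0.72 -0.25 0.08 0 0 0.32 1",
)

```text
time_s: 2.9
eef_pos: [385.8, -206.3, 212.1]
ee_rot: [0.002, 0.577, 0.817, -0.0]
force: [-0.5, 0.9, -0.1]
grip_width: 0.998
```

>>> drive_tool(
  series="-0.75 -0.13 0.08 0 0 0.32 1;-0.75 -0.13 0.08 0 0 0.32 1;-0.75 -0.13 0.08 0 0 0.32 1",
)

```text
time_s: 3.2
eef_pos: [402.4, -297.7, 201.7]
ee_rot: [0.001, 0.641, 0.768, 0.0]
force: [-0.1, 1.9, 0.1]
grip_width: 1.002
```

Run:
```python
from rig import eyes
from h import *
import pickle
p=eyes.capture("wrist");pickle.dump(p,open("w1.pkl","wb"))
im=p["frame"][:,:,::-1].copy()
def box(c,yaw,z,l=96,w=60):
    a=np.radians(yaw);A=np.array([[np.cos(a),-np.sin(a)],[np.sin(a),np.cos(a)]])
    P=np.array([[l,w],[-l,w],[-l,-w],[l,-w]])/2@A.T+c
    return np.c_[P,[z]*4]
q=proj(p,box((405.5,-280.3),-78.56,28)); print(q.round())
cv2.polylines(im,[q.astype(np.int32)],True,(0,0,255),1)
cv2.imwrite("pics/w1.png",im)
```

```text
[[365. 255.]
 [367. 139.]
 [291. 141.]
 [296. 256.]]
```

View pics/w1.png

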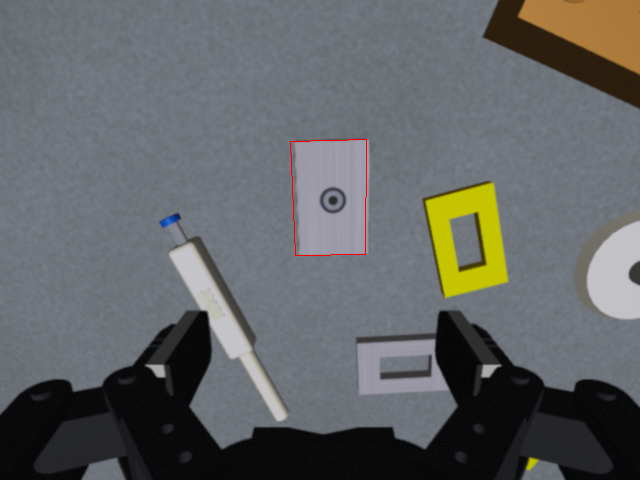

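The wrist view shows the housing at about x 297–367, y 140–254, with its bearing at (333,200). The predicted outline is within about 3 px of it. I'll refine from the bearing and also check the spacer at (395,365).

Run:
```python
from h import *
import pickle
p=pickle.load(open("w1.pkl","rb"));f=p["frame"]
g=cv2.cvtColor(f,cv2.COLOR_RGB2GRAY)
l,t,r,b=280,125,385,270
q=f[t:b,l:r].astype(float); bg=np.median(q[[0,-1]].reshape(-1,3),0)
m=((q-bg)@[1.3,0,-.3]>28).astype(np.uint8)
c=max(cv2.findContours(m,0,1)[0],key=cv2.contourArea).reshape(-1,2)+[l,t]
print(rect(at_z(p,c,28)))
h=cv2.HoughCircles(cv2.GaussianBlur(g[170:230,300:365],(3,3),0),cv2.HOUGH_GRADIENT,1,50,param1=100,param2=12,minRadius=8,maxRadius=17)[0,0]
print(h, at_z(p,[[h[0]+300,h[1]+170]],28))
print(at_z(p,[[333,200]],28))
plan([(405.5,-281,100,101.44),(405.5,-281,20,101.44),(405.5,-281,8,101.44)])
```

```text
(array([ 407.9, -279.5]), -78.31, 94.9, 59.7)
[32.5 29.5 13.2] [[ 407.75808851 -279.31256457]]
[[ 408.2424887  -279.64907667]]
[0.12 0.05 0.85] [ 0.    0.   -0.04] rows>=2.1
[0.   0.   0.67] [0. 0. 0.] rows>=1.6
[0.  0.  0.1] [0. 0. 0.] rows>=0.2
```

Run:
```python
from h import *
plan([(407,-279.6,100,101.6),(407,-279.6,8,101.6)])
```

```text
[0.12 0.06 0.85] [ 0.    0.   -0.04] rows>=2.1
[0.   0.   0.77] [0. 0. 0.] rows>=1.8
```

>>> drive_tool(
  series="0.12 0.06 0.85 0 0 -0.04 1;0.12 0.06 0.85 0 0 -0.04 1;0.12 0.06 0.85 0 0 -0.04 1;0.12 0.06 0.85 0 0 -0.04 1",
)

```text
time_s: 3.65
eef_pos: [407.5, -278.9, 100.9]
ee_rot: [0.001, 0.632, 0.775, 0.0]
force: [-0.2, 0.3, 0.7]
grip_width: 1.001
```

>>> drive_tool(
  series="0 0 0.3 0 0 0 1;0 0 0.55 0 0 0 1;0 0 0.72 0 0 0 1;0 0 0.77 0 0 0 1;0 0 0.77 0 0 0 1",
)

```text
time_s: 4.15
eef_pos: [408.6, -279.5, 10.1]
ee_rot: [0.002, 0.632, 0.775, 0.0]
force: [-0.4, -0.2, -0.5]
grip_width: 1.001
```

>>> drive_tool(
  series="0 0 0 0 0 0 0.7;0 0 0 0 0 0 0.6;0 0 0 0 0 0 0.5;0 0 0 0 0 0 0.5;0 0 0 0 0 0 0.3;0 0 0 0 0 0 0.3;0 0 0 0 0 0 0.3",
  newtons=60,
)

```text
time_s: 4.85
eef_pos: [409.4, -280.3, 12.2]
ee_rot: [0.003, 0.631, 0.775, 0.0]
force: [-2.4, 2.1, 13.3]
grip_width: 0.687
```

>>> drive_tool(
  series="0 0 -0.3 0 0 0 0.3;0 0 -0.6 0 0 0 0.3;0 0 -0.9 0 0 0 0.3;0 0 -0.9 0 0 0 0.3",
)

```text
time_s: 5.25
eef_pos: [410.4, -281.4, 125.1]
ee_rot: [0.008, 0.631, 0.775, -0.001]
force: [0.7, 0.4, -4.7]
grip_width: 0.683
```

Run:
```python
from rig import eyes
from h import *
import pickle
p=eyes.capture("wrist");pickle.dump(p,open("w2.pkl","wb"))
cv2.imwrite("pics/w2.png",p["frame"][:,:,::-1])
print(cur()[2]["grip_width"],cur()[2]["force"])
plan([(480,-200,140,125),(600,-41,160,169.56),(618.8,-41.2,130,169.56)])
```

```text
0.6804130799429886 [ 0.37118109  0.29190785 -4.74560378]
[ 0.54  0.71 -0.15] [ 0.01  0.02 -0.81] rows>=2.7
[ 0.26  0.79 -0.08] [ 0.    0.   -0.78] rows>=2.6
[-0.06  0.83 -0.08] [ 0.    0.   -0.78] rows>=2.6
[-0.15  0.03  0.25] [0. 0. 0.] rows>=0.7
```

View pics/w2.png

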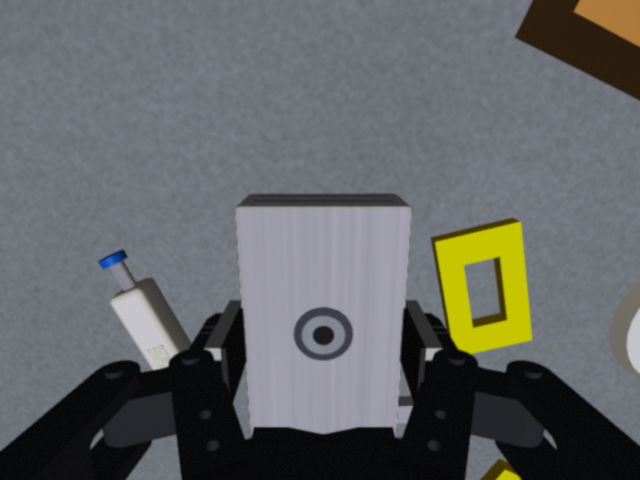

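The wrist view shows the housing gripped squarely, with its bearing at (323,334) between the pads.

Run:
```python
from h import *
import pickle
p=pickle.load(open("w2.pkl","rb"))
c,r,_=cur()
b=at_z(p,[[323,334]],c[2]+15.8)[0]
print(b, c, r.inv().apply(np.r_[b,c[2]+15.8]-c))
```

```text
[ 410.60450353 -281.4417711 ] [ 409.43214605 -280.48653476  122.32040257] [ -1.31567894   1.05637898 -15.78226698]
```

>>> drive_tool(
  series="0.54 0.71 -0.15 0.01 0.02 -0.81 0.3;0.54 0.71 -0.15 0.01 0.02 -0.81 0.3;0.54 0.71 -0.15 0.01 0.02 -0.81 0.3;0.54 0.71 -0.15 0.01 0.02 -0.81 0.3",
)

```text
time_s: 5.7
eef_pos: [479.8, -198.0, 139.1]
ee_rot: [-0.001, 0.461, 0.887, -0.0]
force: [-0.4, -0.5, -4.5]
grip_width: 0.681
```

>>> drive_tool(
  series="0.26 0.79 -0.08 0 0 -0.78 0.3;0.26 0.79 -0.08 0 0 -0.78 0.3;0.26 0.79 -0.08 0 0 -0.78 0.3;0.26 0.79 -0.08 0 0 -0.78 0.3",
)

```text
time_s: 6.1
eef_pos: [538.9, -117.8, 147.3]
ee_rot: [-0.002, 0.281, 0.96, 0.0]
force: [-1.0, -0.8, -3.9]
grip_width: 0.682
```

Run:
```python
from rig import eyes
from h import *
import pickle
p=eyes.capture("wrist");pickle.dump(p,open("w3.pkl","wb"))
im=p["frame"][:,:,::-1].copy()
P0=np.array([618.8,-41.2]);a=np.radians(-10.44);A=np.array([[np.cos(a),-np.sin(a)],[np.sin(a),np.cos(a)]])
for L in ([[-100,-110],[100,-110],[100,160],[-100,160]],[[-57.5,-39.5],[57.5,-39.5],[57.5,39.5],[-57.5,39.5]]):
    q=proj(p,np.c_[np.array(L)@A.T+P0,[60]*4]); print(q.round())
    cv2.polylines(im,[q.astype(np.int32)],True,(0,0,255),1)
cv2.imwrite("pics/w3.png",im)
print(cur()[0],cur()[2]["ee_rot"])
```

```text
[[270. 212.]
 [381. 456.]
 [749. 332.]
 [720.  31.]]
[[403. 233.]
 [455. 380.]
 [567. 342.]
 [528. 185.]]
[ 538.52530389 -118.59232567  147.40747229] [-2.32180417e-03  2.82609554e-01  9.59232215e-01  8.59775072e-05]
```

View pics/w3.png

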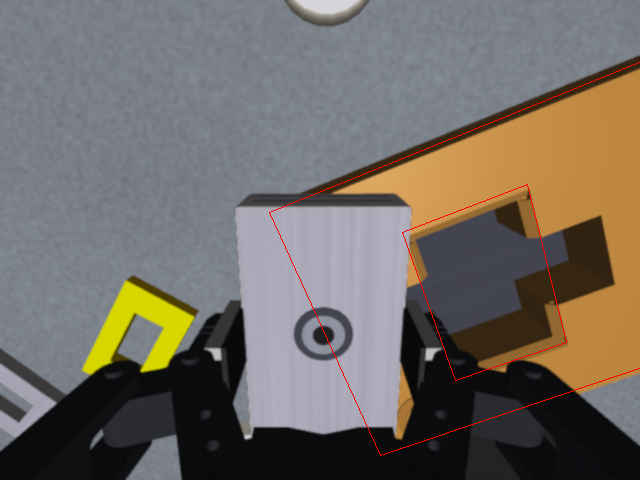

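The predicted pocket outline matches the visible pocket at (403–567, 185–380). The block's -x edge is about 5 px off, so I'll measure that more closely.

Run:
```python
from h import *
import pickle
p=pickle.load(open("w3.pkl","rb"));im=p["frame"][:,:,::-1].copy()
hsv=cv2.cvtColor(p["frame"],cv2.COLOR_RGB2HSV)
pts=[]
for u in range(430,636,5):
    col=(hsv[:160,u,1]>90)&(hsv[:160,u,2]>150); v=np.argmax(col); pts.append((u,v-.5))
W=at_z(p,pts,60); vx,vy,x0,y0=cv2.fitLine(np.float32(W),cv2.DIST_HUBER,0,.01,.01).ravel()
P0=np.array([618.8,-41.2]);a=np.radians(-10.44);ex=np.array([np.cos(a),np.sin(a)])
print("line yaw",np.degrees(np.arctan2(vy,vx)),"x_base of edge (want -100):",((W-P0)@ex).round(1)[::8])
c=cv2.resize(im[165:400,395:635],None,fx=2.5,fy=2.5,interpolation=cv2.INTER_CUBIC)
cv2.imwrite("pics/w3c.png",c)
```

```text
line yaw 79.495705 x_base of edge (want -100): [-97.2 -97.1 -97.1 -97.1 -97.  -97. ]
```

View pics/w3c.png

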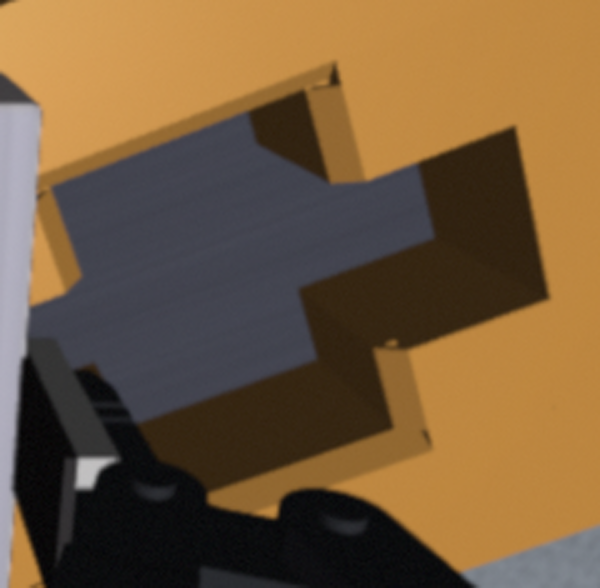

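The crop shows the pocket corners clearly: outer chamfer corners at (337,63), (432,450) and (38,190), and the +y relief corners at (516,126) and (549,298).

Run:
```python
from h import *
import pickle
p=pickle.load(open("w3.pkl","rb"))
C=np.array([[337,63],[432,450],[38,190],[516,126],[549,298]])/2.5+[395,165]
B=np.array([[-57.5,39.5],[57.5,39.5],[-57.5,-39.5],[-25,77.5],[25,77.5]])
W=at_z(p,C,60)
a0=W.mean(0);b0=B.mean(0);U,S,Vt=np.linalg.svd((B-b0).T@(W-a0));A=(U@Vt).T
print("yaw",np.degrees(np.arctan2(A[1,0],A[0,0])),"pocket",a0-A@b0,"res",((B-b0)@A.T+a0-W).round(1).tolist())
```

```text
yaw -9.920812806798173 pocket [622.97684289 -41.17477122] res [[-0.1, -0.2], [1.5, 0.9], [-2.8, -1.9], [0.2, 0.3], [1.2, 0.9]]
```

Run:
```python
from h import *
plan([(590,-60,130,169.6),(619.8,-41.6,100,169.7),(619.8,-41.6,76,169.7)])
```

```text
[-0.1   0.64  0.14] [-0.   -0.01 -0.78] rows>=2.6
[-0.22  0.2   0.25] [ 0.  0. -0.] rows>=0.9
[0.  0.  0.2] [0. 0. 0.] rows>=0.5
```

>>> drive_tool(
  series="-0.1 0.64 0.14 0 -0.01 -0.78 0.3;-0.1 0.64 0.14 0 -0.01 -0.78 0.3;-0.1 0.64 0.14 0 -0.01 -0.78 0.3;-0.1 0.64 0.14 0 -0.01 -0.78 0.3",
)

```text
time_s: 6.55
eef_pos: [589.4, -61.6, 129.4]
ee_rot: [-0.001, 0.093, 0.996, -0.0]
force: [1.5, -1.4, -3.5]
grip_width: 0.679
```

>>> drive_tool(
  series="-0.22 0.2 0.25 0 0 0 0.3;-0.22 0.2 0.25 0 0 0 0.3;-0.22 0.2 0.25 0 0 0 0.3;-0.22 0.2 0.25 0 0 0 0.3",
)

```text
time_s: 6.95
eef_pos: [619.6, -44.3, 100.2]
ee_rot: [-0.0, 0.095, 0.995, -0.0]
force: [1.2, -0.3, -3.4]
grip_width: 0.681
```

Run:
```python
from rig import eyes
from h import *
import pickle
p=eyes.capture("wrist");pickle.dump(p,open("w4.pkl","wb"))
im=p["frame"][:,:,::-1].copy()
P0=np.array([620.8,-41.8]);a=np.radians(-10.4);A=np.array([[np.cos(a),-np.sin(a)],[np.sin(a),np.cos(a)]])
q=proj(p,np.c_[np.array([[-57.5,-39.5],[57.5,-39.5],[57.5,39.5],[-57.5,39.5]])@A.T+P0,[60]*4])
cv2.polylines(im,[q.astype(np.int32)],True,(0,0,255),1)
cv2.imwrite("pics/w4.png",im)
print(cur()[0],cur()[2]["ee_rot"],cur()[2]["force"])
plan([(619.8,-41.6,76,169.7)])
```

```text
[619.68562959 -44.11251623 100.52729287] [-1.12925991e-04  9.49942263e-02  9.95477755e-01 -3.50234395e-04] [-0.353119   -0.35722789 -4.52122453]
[0.   0.02 0.2 ] [-0.   -0.   -0.02] rows>=0.5
```

View pics/w4.png

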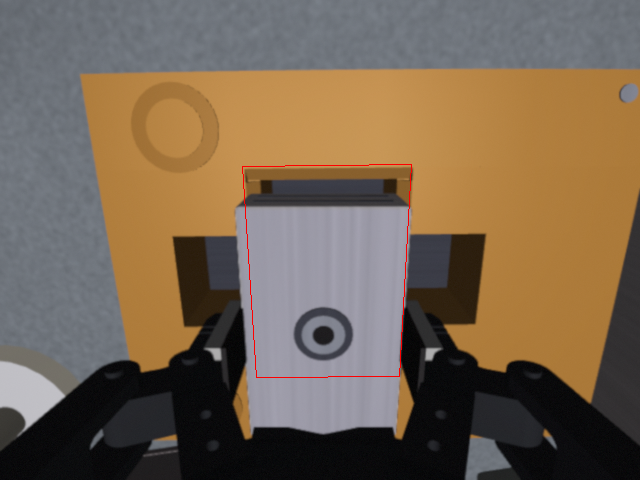

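This view from above is clean. The relief corners are at (174,237), (486,234), (183,326) and (476,323), with the housing centred at x≈323.

Run:
```python
from h import *
import pickle
p=pickle.load(open("w4.pkl","rb"))
c,r,_=cur()
C=np.array([[173.5,236.5],[485.5,234],[183,326.5],[476,323.5],[243.5,167.5],[412,166]])
B=np.array([[-25,-77.5],[-25,77.5],[25,-77.5],[25,77.5],[-57.5,-39.5],[-57.5,39.5]])
W=at_z(p,C,60)
a0=W.mean(0);b0=B.mean(0);U,S,Vt=np.linalg.svd((B-b0).T@(W-a0));A=(U@Vt).T
P=a0-A@b0
print("yaw",np.degrees(np.arctan2(A[1,0],A[0,0])),"pocket",P,"res",((B-b0)@A.T+a0-W).round(1).tolist())
b=at_z(p,[[323,334]],c[2]+15.8)[0]; print("housing",b,"dxy",P-b,"in tool",r.inv().apply(np.r_[P-b,0]))
ends=at_z(p,[[237,207],[410,207]],c[2]+15.8); print("front edge: len",np.linalg.norm(ends[0]-ends[1]),"yaw of housing",np.degrees(np.arctan2(*(ends[1]-ends[0])[::-1]))-90, "centre from edge", ends.mean(0)+48*np.array([-1,0])@np.eye(2)*0)
plan([(*(c[:2]+P-b),76,169.9)])
```

```text
yaw -10.332436027153104 pocket [621.57316067 -41.14132146] res [[-0.5, -1.0], [-0.5, 0.6], [0.2, -0.0], [0.4, -0.1], [0.2, 0.0], [0.2, 0.5]]
housing [618.57799375 -43.66338124] dxy [2.99516693 2.52205979] in tool [-2.46411511e+00  3.04301505e+00 -2.57723031e-03]
front edge: len 57.33572357481921 yaw of housing -10.93326066164677 centre from edge [572.2113149  -34.53834362]
[-0.02  0.03  0.2 ] [-0.   -0.   -0.03] rows>=0.5
```

Run:
```python
from h import *
import pickle
p=pickle.load(open("w4.pkl","rb"));c,r,_=cur()
print("cam",(-np.array(p["view"])[:3,:3].T@np.array(p["view"])[:3,3]).round(1),p["fx"],p["cx"])
P=np.array([621.57,-41.14])
for dz in (17,15.8,12,9,6):
    z=c[2]+dz
    e=at_z(p,[[236.5,207],[411,207],[323,334]],z)
    print(dz,np.linalg.norm(e[0]-e[1]).round(1),np.linalg.norm(e[:2].mean(0)-e[2]).round(1),"P-b tool",r.inv().apply(np.r_[P-e[2],0]).round(1))
```

```text
cam [547.8 -29.9 241.9] 384.98784314390684 322.89007283231706
17 57.3 46.8 P-b tool [-3.1  3.  -0. ]
15.8 57.8 47.3 P-b tool [-2.5  3.  -0. ]
12 59.6 48.7 P-b tool [-0.3  3.  -0. ]
9 61.0 49.8 P-b tool [ 1.4  3.1 -0. ]
6 62.3 50.9 P-b tool [ 3.2  3.1 -0. ]
```

>>> drive_tool(
  series="-0.01 0.025 0.05 0 0 -0.01 0.3;-0.01 0.025 0.12 0 0 -0.01 0.3;-0.01 0.025 0.17 0 0 -0.01 0.3;-0.01 0.025 0.17 0 0 -0.01 0.3",
)

```text
time_s: 7.4
eef_pos: [620.7, -41.3, 78.8]
ee_rot: [-0.001, 0.093, 0.996, -0.0]
force: [-0.1, -0.4, -4.0]
grip_width: 0.687
```

>>> drive_tool(
  series="0 0.005 0.05 0 0 0 0.3;0 0.005 0.1 0 0 0 0.3;0 0.005 0.14 0 0 0 0.3;0 0.005 0.14 0 0 0 0.3",
)

```text
time_s: 7.8
eef_pos: [620.4, -40.6, 61.0]
ee_rot: [-0.002, 0.093, 0.996, -0.0]
force: [-0.1, 0.4, -3.7]
grip_width: 0.679
```

>>> drive_tool(
  series="0 0 0.05 0 0 0 0.3;0 0 0.1 0 0 0 0.3;0 0 0.15 0 0 0 0.3;0 0 0.2 0 0 0 0.3;0 0 0.24 0 0 0 0.3;0 0 0.24 0 0 0 0.3",
)

```text
time_s: 8.4
eef_pos: [619.9, -40.5, 31.3]
ee_rot: [-0.003, 0.093, 0.996, 0.0]
force: [-0.0, -0.2, -4.1]
grip_width: 0.679
```

>>> drive_tool(
  series="0 0 0.02 0 0 0 0.3;0 0 0.04 0 0 0 0.3;0 0 0.04 0 0 0 0.3",
)

```text
time_s: 8.7
eef_pos: [619.7, -40.4, 26.3]
ee_rot: [-0.003, 0.093, 0.996, 0.0]
force: [0.7, -0.2, -4.9]
grip_width: 0.682
```

>>> drive_tool(
  series="0 0 0.01 0 0 0 0.3;0 0 0.015 0 0 0 0.3;0 0 0.015 0 0 0 0.3",
)

```text
time_s: 9.0
eef_pos: [619.6, -40.4, 24.4]
ee_rot: [-0.003, 0.093, 0.996, 0.0]
force: [0.2, -0.7, -3.6]
grip_width: 0.684
```

>>> drive_tool(
  series="0 0 0.01 0 0 0 0.3;0 0 0.015 0 0 0 0.3;0 0 0.015 0 0 0 0.3",
)

```text
time_s: 9.3
eef_pos: [619.7, -40.5, 22.8]
ee_rot: [-0.003, 0.093, 0.996, 0.0]
force: [-0.7, 0.3, -2.4]
grip_width: 0.682
```

>>> drive_tool(
  series="0 0 0.01 0 0 0 0.3;0 0 0.015 0 0 0 0.3;0 0 0.015 0 0 0 0.3",
)

```text
time_s: 9.6
eef_pos: [619.7, -40.5, 22.4]
ee_rot: [-0.003, 0.093, 0.996, 0.0]
force: [-7.0, 0.3, 9.4]
grip_width: 0.68
```

>>> drive_tool(
  series="0 0 0 0 0 0 0.8;0 0 0 0 0 0 0.95;0 0 0 0 0 0 0.95;0 0 0 0 0 0 0.95;0 0 0 0 0 0 0.95",
)

```text
time_s: 10.1
eef_pos: [619.8, -40.5, 22.4]
ee_rot: [-0.003, 0.093, 0.996, 0.0]
force: [-0.4, -0.2, 0.1]
grip_width: 0.952
```

>>> drive_tool(
  series="0 0 -0.15 0 0 0 0.95;0 0 -0.5 0 0 0 0.95;0 0 -0.85 0 0 0 0.95;0 0 -0.98 0 0 0 0.95;0 0 -0.98 0 0 0 0.95",
)

```text
time_s: 10.6
eef_pos: [621.5, -40.8, 142.7]
ee_rot: [-0.0, 0.092, 0.996, -0.0]
force: [0.2, -0.1, 0.6]
grip_width: 0.948
```

Run:
```python
from rig import eyes
from h import *
import pickle
p=eyes.capture("wrist");pickle.dump(p,open("w5.pkl","wb"))
cv2.imwrite("pics/w5.png",p["frame"][:,:,::-1])
print(cur()[0],cur()[2]["ee_rot"],cur()[2]["force"])
plan([(500,-200,170,180),(480,-400,170,193.45)])
```

```text
[620.61953996 -40.60730968 140.39205139] [-1.98133841e-03  9.25407744e-02  9.95706921e-01 -8.37618646e-05] [ 0.79428566  0.44886672 -0.18093355]
[ 0.37 -0.75 -0.12] [-0.   -0.   -0.19] rows>=2.0
[ 0.44 -0.71 -0.12] [-0.   -0.   -0.19] rows>=2.0
[ 0.08 -0.83  0.  ] [ 0.    0.   -0.23] rows>=2.0
[ 0.18 -0.82  0.  ] [ 0.    0.   -0.23] rows>=2.0
```

View pics/w5.png

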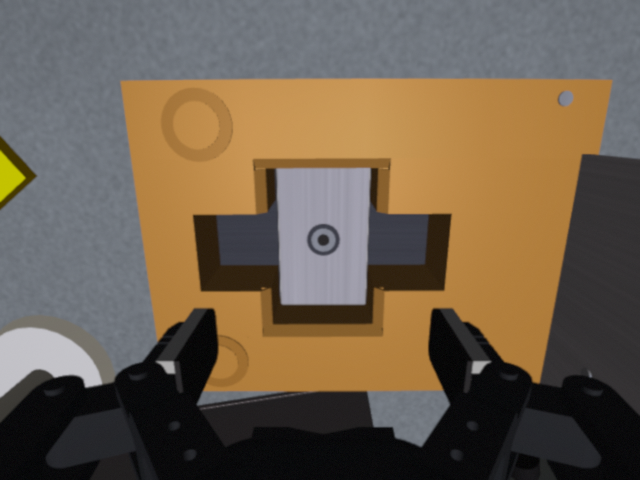

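The housing sits square and flat in the pocket. Its bearing is at (323,240), with the mouth corners around it at (254,160)–(383,336).

```bash
cat >> h.py <<'E'
def fit(B,W):
    B=np.array(B,float);a0=W.mean(0);b0=B.mean(0);U,S,Vt=np.linalg.svd((B-b0).T@(W-a0));A=(U@Vt).T
    return a0-A@b0,np.degrees(np.arctan2(A[1,0],A[0,0])),np.abs((B-b0)@A.T+a0-W).max().round(1)
E
python3 - <<'E'
from h import *
import pickle
p=pickle.load(open("w5.pkl","rb"))
C=[[193.5,214],[451,214],[202,290.5],[443.5,290],[254,159],[390.5,158.5],[263.5,336],[383,335.5]]
B=[[-25,-77.5],[-25,77.5],[25,-77.5],[25,77.5],[-57.5,-39.5],[-57.5,39.5],[57.5,-39.5],[57.5,39.5]]
P,y,r=fit(B,at_z(p,C,60)); print("pocket",P,y,r)
H,yh,rh=fit([[-48,-30],[-48,30],[48,-30],[48,30]],at_z(p,[[277.5,167.5],[371,167.5],[281,304.5],[366,304.5]],38)); print("housing",H,yh,rh)
print(at_z(p,[[323,240]],38))
a=np.radians(-10.4);d=H-P;print("in base",d@[np.cos(a),np.sin(a)],d@[-np.sin(a),np.cos(a)])
E
```

```text
pocket [621.62088047 -40.73856794] -10.437490234467067 1.1
housing [619.38627699 -39.51282651] -10.802442834001395 0.8
[[619.53401512 -40.1172261 ]]
in base -2.4191620234465145 0.8022155905273154
```

>>> drive_tool(
  series="0.37 -0.75 -0.12 0 0 -0.19 0.95;0.37 -0.75 -0.12 0 0 -0.19 0.95;0.37 -0.75 -0.12 0 0 -0.19 0.95",
)

```text
time_s: 10.95
eef_pos: [557.9, -124.3, 154.1]
ee_rot: [-0.003, 0.047, 0.999, -0.0]
force: [0.1, 1.2, -0.0]
grip_width: 0.949
```

>>> drive_tool(
  series="0.44 -0.71 -0.12 0 0 -0.19 0.95;0.44 -0.71 -0.12 0 0 -0.19 0.95;0.44 -0.71 -0.12 0 0 -0.19 0.95",
)

```text
time_s: 11.25
eef_pos: [495.1, -207.0, 168.0]
ee_rot: [-0.004, 0.002, 1.0, 0.0]
force: [-0.2, 0.5, 0.3]
grip_width: 0.95
```

>>> drive_tool(
  series="0.08 -0.83 0 0 0 -0.23 0.95;0.08 -0.83 0 0 0 -0.23 0.95;0.08 -0.83 0 0 0 -0.23 0.95",
)

```text
time_s: 11.55
eef_pos: [484.2, -310.3, 166.1]
ee_rot: [-0.005, -0.054, 0.999, 0.001]
force: [0.8, 0.4, -0.4]
grip_width: 0.954
```

>>> drive_tool(
  series="0.18 -0.82 0 0 0 -0.23 0.95;0.18 -0.82 0 0 0 -0.23 0.95;0.18 -0.82 0 0 0 -0.23 0.95;0.18 -0.82 0 0 0 -0.23 0.95",
)

```text
time_s: 11.95
eef_pos: [473.2, -410.2, 164.2]
ee_rot: [-0.005, -0.11, 0.994, 0.002]
force: [0.9, 1.5, 0.7]
grip_width: 0.955
```

Run:
```python
from rig import eyes
from h import *
import pickle
p=eyes.capture("wrist");pickle.dump(p,open("w6.pkl","wb"))
im=p["frame"][:,:,::-1].copy()
a=np.radians(13.45);A=np.array([[np.cos(a),-np.sin(a)],[np.sin(a),np.cos(a)]])
q=proj(p,np.c_[np.array([[-48,-30],[48,-30],[48,30],[-48,30]])@A.T+[510.2,-436.4],[12]*4])
print(q.round(),cur()[0],cur()[2]["ee_rot"],cur()[2]["joints"])
cv2.polylines(im,[q.astype(np.int32)],True,(0,0,255),1)
cv2.imwrite("pics/w6.png",im)
```

```text
[[238. 206.]
 [247. 318.]
 [318. 317.]
 [316. 205.]] [ 473.61665459 -409.19528263  164.70299207] [-0.00529605 -0.11088216  0.99381675  0.00231567] [-0.89676052  0.59392792  1.25073279 -0.00671941  1.30650713 -2.68799553]
```

View pics/w6.png

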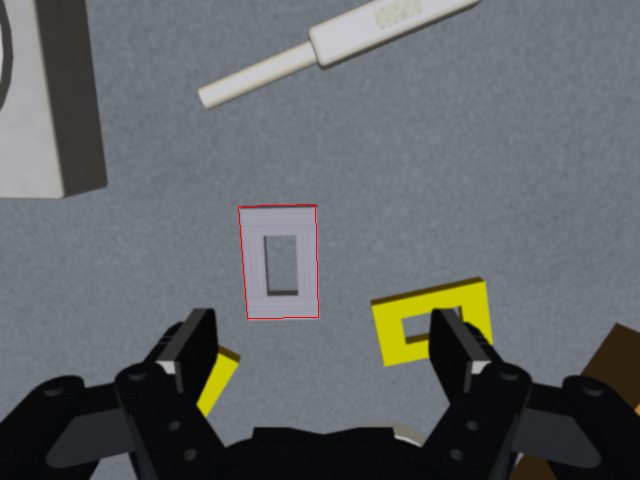

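The wrist view shows the grey spacer at (239–318, 206–318), right on the predicted outline. The yellow decoys lie well to the sides.

Run:
```python
from h import *
import pickle
p=pickle.load(open("w6.pkl","rb"));f=p["frame"]
l,t,r,b=225,190,335,332
q=f[t:b,l:r].astype(float); bg=np.median(q[[0,-1]].reshape(-1,3),0)
m=((q-bg)@[1.3,0,-.3]>28).astype(np.uint8)
c=max(cv2.findContours(m,0,1)[0],key=cv2.contourArea).reshape(-1,2)+[l,t]
R_=rect(at_z(p,c,12));print(R_)
s=R_[0]*.6+np.array([510.2,-436.4])*.4; print(s)
plan([(*s,90,R_[1]),(*s,30,R_[1]),(*s,12,R_[1])])
```

```text
(array([ 511.7, -435.4]), 13.53, 95.1, 59.4)
[ 511.1 -435.8]
[-0.26 -0.29  0.62] [ 0.01 -0.02 -0.03] rows>=1.8
[0.  0.  0.5] [0. 0. 0.] rows>=1.2
[0.   0.   0.15] [0. 0. 0.] rows>=0.4
```

>>> drive_tool(
  series="-0.26 -0.29 0.62 0.01 -0.02 -0.03 0.85;-0.26 -0.29 0.62 0.01 -0.02 -0.03 0.85;-0.26 -0.29 0.62 0.01 -0.02 -0.03 0.85;-0.26 -0.29 0.62 0.01 -0.02 -0.03 0.85",
)

```text
time_s: 12.4
eef_pos: [511.5, -434.3, 89.7]
ee_rot: [-0.0, -0.119, 0.993, 0.001]
force: [0.4, -0.1, 1.6]
grip_width: 0.85
```

>>> drive_tool(
  series="0 0 0.25 0 0 0 0.85;0 0 0.5 0 0 0 0.85;0 0 0.5 0 0 0 0.85;0 0 0.5 0 0 0 0.85",
)

```text
time_s: 12.8
eef_pos: [512.1, -434.3, 32.2]
ee_rot: [0.0, -0.119, 0.993, -0.0]
force: [-0.1, -0.4, 0.5]
grip_width: 0.847
```

Run:
```python
from rig import eyes
from h import *
import pickle
p=eyes.capture("wrist");pickle.dump(p,open("w7.pkl","wb"))
cv2.imwrite("pics/w7.png",p["frame"][:,:,::-1])
print(cur()[0])
plan([(511.1,-435.8,12,13.5)])
```

```text
[ 512.3531787  -434.72035305   32.76498686]
[ 0.01 -0.01  0.17] [-0.    0.    0.01] rows>=0.4
```

View pics/w7.png

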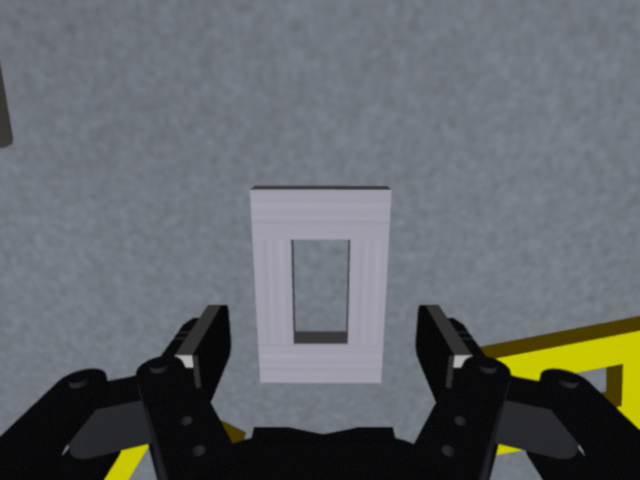

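The spacer is centred between the open pads, at x 250–390 in the picture.

>>> drive_tool(
  series="0.01 -0.01 0.08 0 0 0.01 0.85;0.01 -0.01 0.17 0 0 0.01 0.85;0.01 -0.01 0.17 0 0 0.01 0.85;0.01 -0.01 0.17 0 0 0.01 0.85",
)

```text
time_s: 13.25
eef_pos: [511.4, -436.1, 12.1]
ee_rot: [0.001, -0.117, 0.993, -0.0]
force: [0.4, 0.9, -0.2]
grip_width: 0.851
```

>>> drive_tool(
  series="0 0 0.02 0 0 0 0.85;0 0 0.04 0 0 0 0.85;0 0 0.04 0 0 0 0.85",
)

```text
time_s: 13.55
eef_pos: [511.3, -436.0, 6.9]
ee_rot: [0.0, -0.117, 0.993, -0.0]
force: [-0.2, -0.6, 0.4]
grip_width: 0.85
```

>>> drive_tool(
  series="0 0 0.01 0 0 0 0.85;0 0 0.02 0 0 0 0.85;0 0 0.02 0 0 0 0.85",
)

```text
time_s: 13.85
eef_pos: [511.2, -435.9, 4.3]
ee_rot: [0.0, -0.117, 0.993, -0.0]
force: [-0.5, -0.2, -0.4]
grip_width: 0.852
```

>>> drive_tool(
  series="0 0 0.015 0 0 0 0.85;0 0 0.03 0 0 0 0.85;0 0 0.03 0 0 0 0.85",
)

```text
time_s: 14.15
eef_pos: [511.1, -435.8, 0.4]
ee_rot: [0.0, -0.117, 0.993, 0.0]
force: [-0.6, 0.8, -0.2]
grip_width: 0.852
```

>>> drive_tool(
  series="0 0 0 0 0 0 0.77;0 0 0 0 0 0 0.74;0 0 0 0 0 0 0.74",
)

```text
time_s: 14.45
eef_pos: [511.1, -435.8, 0.4]
ee_rot: [0.0, -0.117, 0.993, 0.0]
force: [-0.5, 0.6, 0.0]
grip_width: 0.738
```

>>> drive_tool(
  series="0 0 0.012 0 0 0 0.74;0 0 0.025 0 0 0 0.74;0 0 0.025 0 0 0 0.74",
)

```text
time_s: 14.75
eef_pos: [511.0, -435.6, -2.9]
ee_rot: [0.0, -0.117, 0.993, 0.0]
force: [0.2, 0.4, 0.6]
grip_width: 0.743
```

>>> drive_tool(
  series="0 0 0 0 0 0 0.7;0 0 0 0 0 0 0.6;0 0 0 0 0 0 0.4;0 0 0 0 0 0 0.3;0 0 0 0 0 0 0.3",
  newtons=60,
)

```text
time_s: 15.25
eef_pos: [511.2, -435.9, -2.3]
ee_rot: [0.0, -0.117, 0.993, -0.0]
force: [-1.7, 0.7, 6.0]
grip_width: 0.683
```

>>> drive_tool(
  series="0 0 -0.2 0 0 0 0.3;0 0 -0.5 0 0 0 0.3;0 0 -0.8 0 0 0 0.3;0 0 -0.97 0 0 0 0.3;0 0 -0.97 0 0 0 0.3",
)

```text
time_s: 15.75
eef_pos: [512.0, -436.8, 117.0]
ee_rot: [0.002, -0.117, 0.993, -0.002]
force: [-0.4, 0.1, -0.8]
grip_width: 0.682
```

Run:
```python
from rig import eyes
from h import *
import pickle
p=eyes.capture("wrist");pickle.dump(p,open("w8.pkl","wb"))
cv2.imwrite("pics/w8.png",p["frame"][:,:,::-1])
print(cur()[0],cur()[2]["ee_rot"],cur()[2]["force"])
plan([(490,-220,140,182),(605,-58,135,169.6)])
```

```text
[ 511.26361592 -436.03429083  114.32587949] [ 7.03035722e-04 -1.16859587e-01  9.93148057e-01 -5.28298523e-04] [ 0.37454251 -0.04585843 -1.73795908]
[-0.12  0.9  -0.11] [-0.   0.   0.2] rows>=2.2
[-0.03  0.9  -0.11] [-0.   0.   0.2] rows>=2.2
[-0.5   0.66  0.02] [0.   0.   0.22] rows>=2.0
[-0.43  0.71  0.02] [0.   0.   0.22] rows>=2.0
```

View pics/w8.png

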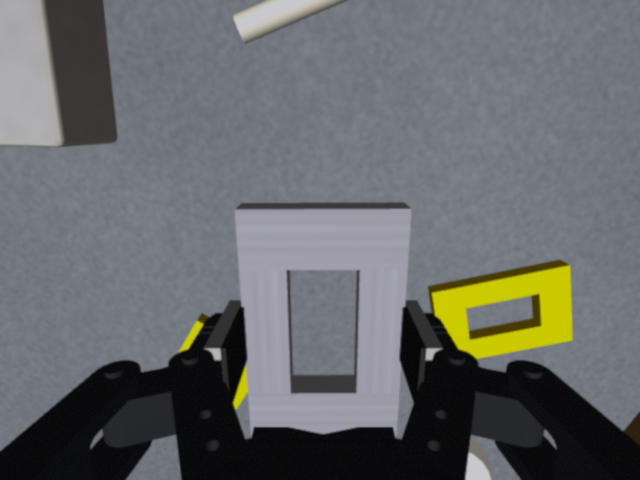

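The wrist view shows the spacer held squarely, far edge at row 209 and window centred at x≈323.

>>> drive_tool(
  series="-0.12 0.9 -0.11 0 0 0.2 0.3;-0.12 0.9 -0.11 0 0 0.2 0.3;-0.12 0.9 -0.11 0 0 0.2 0.3;-0.12 0.9 -0.11 0 0 0.2 0.3",
)

```text
time_s: 16.2
eef_pos: [499.9, -326.0, 126.2]
ee_rot: [-0.0, -0.068, 0.998, 0.0]
force: [0.3, -1.1, -1.8]
grip_width: 0.678
```

>>> drive_tool(
  series="-0.03 0.9 -0.11 0 0 0.2 0.3;-0.03 0.9 -0.11 0 0 0.2 0.3;-0.03 0.9 -0.11 0 0 0.2 0.3;-0.03 0.9 -0.11 0 0 0.2 0.3",
)

```text
time_s: 16.6
eef_pos: [489.0, -218.4, 138.9]
ee_rot: [-0.0, -0.019, 1.0, 0.0]
force: [-0.3, 0.1, -1.5]
grip_width: 0.68
```

>>> drive_tool(
  series="-0.5 0.66 0.02 0 0 0.22 0.3;-0.5 0.66 0.02 0 0 0.22 0.3;-0.5 0.66 0.02 0 0 0.22 0.3;-0.5 0.66 0.02 0 0 0.22 0.3",
)

```text
time_s: 17.0
eef_pos: [546.5, -138.2, 135.4]
ee_rot: [-0.001, 0.036, 0.999, 0.0]
force: [-0.2, 0.2, -1.5]
grip_width: 0.687
```

>>> drive_tool(
  series="-0.43 0.71 0.02 0 0 0.22 0.3;-0.43 0.71 0.02 0 0 0.22 0.3;-0.43 0.71 0.02 0 0 0.22 0.3;-0.43 0.71 0.02 0 0 0.22 0.3",
)

```text
time_s: 17.4
eef_pos: [604.2, -58.5, 132.1]
ee_rot: [-0.001, 0.091, 0.996, 0.0]
force: [-0.0, 0.3, -0.9]
grip_width: 0.679
```

Run:
```python
from h import *
print(cur()[2]["grip_width"],cur()[2]["force"])
plan([(621.2,-41.5,75,169.6)])
```

```text
0.6794463402909731 [-0.00107791  0.31971099 -0.86181514]
[-0.11  0.17  0.48] [-0.   -0.01 -0.  ] rows>=1.2
```

>>> drive_tool(
  series="-0.11 0.17 0.15 0 -0.01 0 0.3;-0.11 0.17 0.3 0 -0.01 0 0.3;-0.11 0.17 0.48 0 -0.01 0 0.3;-0.11 0.17 0.48 0 -0.01 0 0.3;-0.11 0.17 0.48 0 -0.01 0 0.3",
)

```text
time_s: 17.9
eef_pos: [620.7, -42.7, 75.0]
ee_rot: [0.001, 0.092, 0.996, -0.0]
force: [-0.1, -0.5, -1.1]
grip_width: 0.68
```

Run:
```python
from rig import eyes
from h import *
import pickle
p=eyes.capture("wrist");pickle.dump(p,open("w9.pkl","wb"))
cv2.imwrite("pics/w9.png",p["frame"][:,:,::-1])
c,r,s=cur();print(c,s["ee_rot"],s["force"])
plan([(621.2,-41.5,60,169.6)])
# tan mask row profile: far chamfer outer edge & relief outer edges
hsv=cv2.cvtColor(p["frame"],cv2.COLOR_RGB2HSV)
g=p["frame"][...,0].astype(int)
for u in (280,320,360): print("col",u,g[100:215,u].tolist()[::3])
for v in (255,275): print("row",v,g[v,110:250:3].tolist(),g[v,400:545:3].tolist())
```

```text
[621.11625278 -42.36711091  75.66024855] [ 1.84286682e-03  9.20818496e-02  9.95749682e-01 -3.28941067e-04] [ 0.22547558 -0.60960468 -0.85386432]
[0.   0.01 0.13] [-0.    0.01 -0.01] rows>=0.3
col 280 [201, 201, 201, 201, 201, 202, 202, 203, 203, 202, 202, 202, 203, 202, 202, 202, 203, 202, 204, 203, 202, 202, 202, 202, 163, 141, 141, 142, 148, 161, 159, 160, 159, 160, 140, 59, 79, 153, 156]
col 320 [203, 202, 203, 203, 203, 203, 202, 203, 203, 204, 204, 203, 203, 203, 203, 203, 203, 203, 203, 203, 203, 203, 203, 203, 156, 141, 141, 140, 147, 160, 161, 161, 161, 161, 126, 56, 90, 153, 158]
col 360 [203, 204, 204, 204, 203, 204, 204, 205, 205, 205, 205, 204, 205, 205, 206, 205, 204, 205, 206, 205, 205, 206, 205, 205, 156, 141, 141, 140, 148, 158, 157, 157, 156, 157, 122, 57, 90, 153, 156]
row 255 [180, 181, 182, 182, 182, 182, 182, 183, 183, 183, 185, 184, 167, 46, 45, 45, 43, 44, 45, 44, 42, 45, 45, 46, 45, 45, 46, 62, 61, 62, 61, 62, 61, 63, 62, 63, 61, 62, 63, 61, 62, 61, 75, 156, 158, 159, 159] [156, 157, 157, 81, 62, 62, 62, 62, 62, 61, 62, 62, 61, 63, 63, 62, 62, 61, 61, 61, 61, 47, 46, 47, 46, 45, 47, 45, 46, 45, 45, 45, 45, 46, 45, 149, 183, 182, 183, 183, 184, 181, 181, 182, 183, 182, 180, 181, 181]
row 275 [181, 181, 181, 181, 180, 182, 182, 182, 182, 182, 182, 182, 183, 158, 46, 44, 45, 46, 45, 43, 44, 44, 44, 45, 45, 44, 46, 50, 60, 59, 60, 60, 59, 61, 60, 61, 60, 60, 62, 61, 60, 60, 61, 128, 158, 160, 159] [157, 158, 145, 64, 63, 62, 62, 62, 62, 63, 63, 62, 64, 62, 62, 63, 63, 62, 63, 62, 47, 45, 47, 46, 45, 46, 46, 46, 47, 46, 46, 46, 46, 44, 143, 182, 182, 182, 181, 182, 182, 181, 181, 181, 181, 179, 181, 180, 180]
```

Run:
```python
from h import *
import pickle
p=pickle.load(open("w9.pkl","rb"));c,r,_=cur()
a=np.radians(-10.4);ex=np.array([np.cos(a),np.sin(a)])
for nm,uv,z,o in [("mouth",(322,171.5),60,57.5),("housing",(322,202.5),38,48),("spacer",(322,209),c[2]+14.3,48)]:
    print(nm,(at_z(p,[uv],z)[0]-c[:2])@ex+o)
```

```text
mouth 0.4781079557620913
housing 7.746795358514504
spacer 0.13750099166941965
```

>>> drive_tool(
  series="0 0.011 0.05 0 0.01 -0.01 0.3;0 0.011 0.1 0 0.01 -0.01 0.3;0 0.011 0.15 0 0.01 -0.01 0.3;0 0.011 0.2 0 0.01 -0.01 0.3;0 0.011 0.2 0 0.01 -0.01 0.3",
)

```text
time_s: 18.45
eef_pos: [620.9, -40.9, 50.5]
ee_rot: [-0.002, 0.09, 0.996, 0.0]
force: [0.2, 0.1, -1.4]
grip_width: 0.685
```

>>> drive_tool(
  series="0 0 0.04 0 0 0 0.3;0 0 0.08 0 0 0 0.3;0 0 0.1 0 0 0 0.3;0 0 0.1 0 0 0 0.3",
)

```text
time_s: 18.85
eef_pos: [620.7, -40.9, 38.1]
ee_rot: [-0.002, 0.09, 0.996, 0.0]
force: [0.7, -0.5, -0.8]
grip_width: 0.682
```

>>> drive_tool(
  series="0 0 0.01 0 0 0 0.3;0 0 0.02 0 0 0 0.3;0 0 0.02 0 0 0 0.3",
)

```text
time_s: 19.15
eef_pos: [620.8, -40.9, 35.9]
ee_rot: [-0.002, 0.09, 0.996, 0.0]
force: [-0.3, 0.6, -0.7]
grip_width: 0.682
```

>>> drive_tool(
  series="0 0 0.007 0 0 0 0.3;0 0 0.013 0 0 0 0.3;0 0 0.013 0 0 0 0.3",
)

```text
time_s: 19.45
eef_pos: [620.8, -40.9, 35.7]
ee_rot: [-0.002, 0.089, 0.996, -0.0]
force: [-5.2, 0.8, 10.2]
grip_width: 0.685
```

Contact came at the expected height, so I'll release and retreat.

>>> drive_tool(
  series="0 0 0 0 0 0 0.8;0 0 0 0 0 0 0.95;0 0 0 0 0 0 0.95;0 0 0 0 0 0 0.95;0 0 0 0 0 0 0.95",
)

```text
time_s: 19.95
eef_pos: [620.8, -40.9, 35.5]
ee_rot: [-0.002, 0.089, 0.996, 0.0]
force: [-0.3, -0.0, 0.2]
grip_width: 0.948
```

>>> drive_tool(
  series="0 0 -0.15 0 0 0 0.95;0 0 -0.5 0 0 0 0.95;0 0 -0.87 0 0 0 0.95;0 0 -0.87 0 0 0 0.95;0 0 -0.87 0 0 0 0.95",
)

```text
time_s: 20.45
eef_pos: [621.4, -41.0, 140.6]
ee_rot: [-0.001, 0.089, 0.996, -0.0]
force: [-0.7, -0.7, -0.7]
grip_width: 0.953
```

Run:
```python
from rig import eyes
from h import *
import pickle
p=eyes.capture("wrist");pickle.dump(p,open("w10.pkl","wb"))
cv2.imwrite("pics/w10.png",p["frame"][:,:,::-1])
print(cur()[0],cur()[2]["ee_rot"],cur()[2]["force"])
plan([(480,-60,190,160),(440,110,190,145),(500,390,190,135.76)])
```

```text
[620.80187003 -40.84524615 139.2906446 ] [-2.11289959e-03  8.95032173e-02  9.95984289e-01  7.41687766e-05] [ 0.40332209  0.4933455  -0.25158165]
[ 0.56 -0.18 -0.21] [-0.   -0.    0.17] rows>=1.5
[ 0.55 -0.23 -0.21] [-0.   -0.    0.17] rows>=1.5
[0.4  0.61 0.  ] [0.   0.   0.26] rows>=1.7
[0.47 0.55 0.  ] [0.   0.   0.26] rows>=1.7
[0.31 0.73 0.  ] [0.   0.   0.11] rows>=1.9
[0.35 0.72 0.  ] [0.   0.   0.11] rows>=1.9
[0.39 0.7  0.  ] [0.   0.   0.11] rows>=1.9
```

View pics/w10.png

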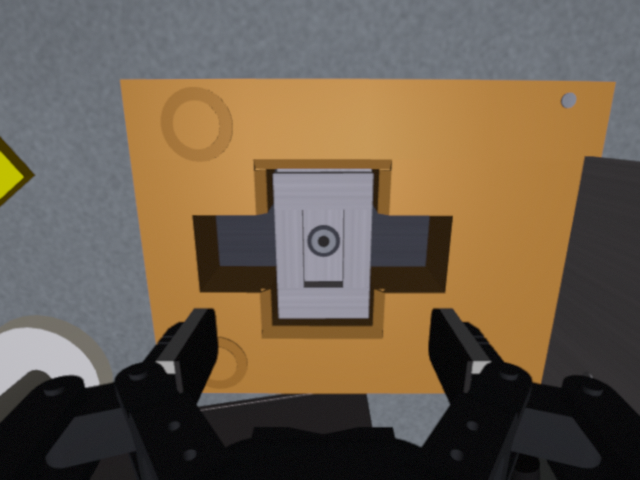

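The spacer lies flat and square in the pocket at (274–372, 172–319), with the bearing centred in its window at (323,240). Next is the disc cover.

>>> drive_tool(
  series="0.56 -0.18 -0.21 0 0 0.17 0.95;0.56 -0.18 -0.21 0 0 0.17 0.95;0.56 -0.18 -0.21 0 0 0.17 0.95",
)

```text
time_s: 20.8
eef_pos: [549.0, -50.2, 164.5]
ee_rot: [-0.003, 0.132, 0.991, 0.0]
force: [-1.2, 0.8, -0.9]
grip_width: 0.949
```

>>> drive_tool(
  series="0.55 -0.23 -0.21 0 0 0.17 0.95;0.55 -0.23 -0.21 0 0 0.17 0.95;0.55 -0.23 -0.21 0 0 0.17 0.95",
)

```text
time_s: 21.1
eef_pos: [476.8, -59.7, 190.2]
ee_rot: [-0.003, 0.174, 0.985, -0.0]
force: [1.1, -0.7, -0.0]
grip_width: 0.949
```

>>> drive_tool(
  series="0.4 0.61 0 0 0 0.26 0.95;0.4 0.61 0 0 0 0.26 0.95;0.4 0.61 0 0 0 0.26 0.95",
)

```text
time_s: 21.4
eef_pos: [456.4, 28.8, 189.4]
ee_rot: [-0.004, 0.236, 0.972, 0.0]
force: [-0.1, -0.1, -0.2]
grip_width: 0.948
```

>>> drive_tool(
  series="0.47 0.55 0 0 0 0.26 0.95;0.47 0.55 0 0 0 0.26 0.95;0.47 0.55 0 0 0 0.26 0.95",
)

```text
time_s: 21.7
eef_pos: [436.1, 116.6, 188.9]
ee_rot: [-0.005, 0.297, 0.955, -0.0]
force: [0.5, -0.2, -0.1]
grip_width: 0.946
```

>>> drive_tool(
  series="0.31 0.73 0 0 0 0.11 0.95;0.31 0.73 0 0 0 0.11 0.95;0.31 0.73 0 0 0 0.11 0.95",
)

```text
time_s: 22.0
eef_pos: [456.0, 213.4, 187.7]
ee_rot: [-0.006, 0.321, 0.947, 0.0]
force: [-0.1, -0.4, -0.6]
grip_width: 0.95
```

>>> drive_tool(
  series="0.35 0.72 0 0 0 0.11 0.95;0.35 0.72 0 0 0 0.11 0.95;0.35 0.72 0 0 0 0.11 0.95",
)

```text
time_s: 22.3
eef_pos: [476.0, 310.7, 186.0]
ee_rot: [-0.006, 0.345, 0.939, -0.0]
force: [0.4, -0.6, -0.4]
grip_width: 0.951
```

>>> drive_tool(
  series="0.39 0.7 0 0 0 0.11 0.95;0.39 0.7 0 0 0 0.11 0.95;0.39 0.7 0 0 0 0.11 0.95;0.39 0.7 0 0 0 0.11 0.95",
)

```text
time_s: 22.7
eef_pos: [495.4, 404.3, 184.6]
ee_rot: [-0.007, 0.37, 0.929, -0.001]
force: [0.3, -0.4, 0.5]
grip_width: 0.954
```

Run:
```python
from rig import eyes,nets
from h import *
import pickle
p=eyes.capture("wrist");pickle.dump(p,open("w11.pkl","wb"));f=p["frame"]
for d in nets.spot_in("top_disc",p)[:2]: print(d)
a=np.radians(-44.24);A=np.array([[np.cos(a),-np.sin(a)],[np.sin(a),np.cos(a)]])
q=proj(p,np.c_[np.array([[-48,-30],[48,-30],[48,30],[-48,30]])@A.T+[538.2,431.4],[10]*4]);print(q.round().tolist(),cur()[0])
l,t=(q.min(0)-18).astype(int);r,b=(q.max(0)+18).astype(int)
k=f[t:b,l:r].astype(float); bg=np.median(k[[0,-1]].reshape(-1,3),0)
m=((k-bg)@[1.3,0,-.3]>28).astype(np.uint8)
c=max(cv2.findContours(m,0,1)[0],key=cv2.contourArea).reshape(-1,2)+[l,t]
R_=rect(at_z(p,c,10));print(R_)
s=R_[0]*.6+np.array([538.2,431.4])*.4; print(s)
plan([(*s,90,R_[1]),(*s,32,R_[1])])
im=f[:,:,::-1].copy();cv2.polylines(im,[c.astype(np.int32)],True,(0,0,255),1);cv2.imwrite("pics/w11.png",im)
```

```text
{'rect': [345.1, 179.7, 425.3, 291.8], 'confidence': 0.81}
{'rect': [94.3, 462.1, 137.2, 477.2], 'confidence': 0.34}
[[348.0, 179.0], [345.0, 288.0], [413.0, 289.0], [422.0, 180.0]] [495.38851757 403.44474678 185.82060181]
(array([539.9, 431.3]), -45.3, 95.3, 59.3)
[539.22 431.34]
[-0.11  0.43  0.79] [-0.01 -0.02  0.06] rows>=2.2
[0.   0.   0.48] [0. 0. 0.] rows>=1.2
```

>>> drive_tool(
  series="-0.11 0.43 0.79 -0.01 -0.02 0.05 0.85;-0.11 0.43 0.79 -0.01 -0.02 0.05 0.85;-0.11 0.43 0.79 -0.01 -0.02 0.05 0.85;-0.11 0.43 0.79 -0.01 -0.02 0.05 0.85",
)

```text
time_s: 23.2
eef_pos: [539.5, 430.6, 89.5]
ee_rot: [-0.002, 0.383, 0.924, -0.002]
force: [-0.2, 0.1, 0.4]
grip_width: 0.851
```

>>> drive_tool(
  series="0 0 0.2 0 0 0 0.85;0 0 0.42 0 0 0 0.85;0 0 0.42 0 0 0 0.85;0 0 0.42 0 0 0 0.85",
)

```text
time_s: 23.6
eef_pos: [540.1, 430.5, 42.1]
ee_rot: [-0.001, 0.383, 0.924, -0.0]
force: [0.2, 0.3, 0.8]
grip_width: 0.852
```

Run:
```python
from rig import eyes
from h import *
import pickle
p=eyes.capture("wrist");pickle.dump(p,open("w12.pkl","wb"));f=p["frame"]
a=np.radians(-45);A=np.array([[np.cos(a),-np.sin(a)],[np.sin(a),np.cos(a)]])
q=proj(p,np.c_[np.array([[-48,-30],[48,-30],[48,30],[-48,30]])@A.T+[539.2,431.4],[10]*4]);print(q.round().tolist(),cur()[0])
l,t=(q.min(0)-18).astype(int);r,b=(q.max(0)+18).astype(int)
k=f[t:b,l:r].astype(float); bg=np.median(k[0].reshape(-1,3),0)
m=((k-bg)@[1.3,0,-.3]>28).astype(np.uint8)
c=max(cv2.findContours(m,0,1)[0],key=cv2.contourArea).reshape(-1,2)+[l,t]
R_=rect(at_z(p,c,10));print(R_)
print(cv2.minAreaRect(c.astype(np.float32)),cur()[2]["force"])
cv2.imwrite("pics/w12.png",f[:,:,::-1])
plan([(*R_[0],15,R_[1]),(539.5,431.4,15,-45)])
```

```text
[[255.0, 185.0], [265.0, 369.0], [380.0, 369.0], [388.0, 185.0]] [540.32559057 430.84711867  42.47380534]
(array([539.5, 431.5]), -45.26, 95.1, 59.6)
((322.99993896484375, 276.9999694824219), (129.99996948242188, 181.99996948242188), -0.0) [-0.39322    -0.3366077  -0.82130557]
[ 0.01 -0.    0.23] [ 0.   -0.    0.01] rows>=0.5
[-0. -0.  0.] [ 0.    0.   -0.01] rows>=0.0
```

>>> drive_tool(
  series="0.01 0 0.1 0 0 0.01 0.85;0.01 0 0.2 0 0 0.01 0.85;0.01 0 0.28 0 0 0.01 0.85;0.01 0 0.31 0 0 0.01 0.85;0.01 0 0.31 0 0 0.01 0.85",
)

```text
time_s: 24.15
eef_pos: [539.1, 431.5, 4.3]
ee_rot: [-0.001, 0.386, 0.923, -0.0]
force: [-0.0, -0.7, 0.7]
grip_width: 0.856
```

>>> drive_tool(
  series="0 0 0.02 0 0 0 0.76;0 0 0.04 0 0 0 0.74;0 0 0.06 0 0 0 0.74;0 0 0.06 0 0 0 0.74",
)

```text
time_s: 24.55
eef_pos: [539.0, 431.4, -3.3]
ee_rot: [-0.001, 0.386, 0.923, -0.001]
force: [-0.4, -0.4, -0.7]
grip_width: 0.736
```

>>> drive_tool(
  series="0 0 0 0 0 0 0.7;0 0 0 0 0 0 0.6;0 0 0 0 0 0 0.4;0 0 0 0 0 0 0.3;0 0 0 0 0 0 0.3",
  newtons=60,
)

```text
time_s: 25.05
eef_pos: [539.3, 431.6, -2.5]
ee_rot: [-0.001, 0.386, 0.923, -0.0]
force: [-0.3, 0.4, 5.3]
grip_width: 0.681
```

>>> drive_tool(
  series="0 0 -0.2 0 0 0 0.3;0 0 -0.5 0 0 0 0.3;0 0 -0.8 0 0 0 0.3;0 0 -0.97 0 0 0 0.3;0 0 -0.97 0 0 0 0.3",
)

```text
time_s: 25.55
eef_pos: [540.5, 432.2, 116.8]
ee_rot: [0.001, 0.386, 0.923, 0.002]
force: [-0.5, 0.5, -2.3]
grip_width: 0.676
```

Run:
```python
from rig import eyes
from h import *
import pickle
p=eyes.capture("wrist");pickle.dump(p,open("w13.pkl","wb"));f=p["frame"]
cv2.imwrite("pics/w13.png",f[:,:,::-1])
c,r,s=cur();print(c,s["ee_rot"],s["force"],s["grip_width"])
g=f[...,0].astype(int)
for u in (260,322,385): print("col",u,g[190:235,u].tolist())
print("row 225",g[225,225:260].tolist(),g[225,390:425].tolist())
plan([(470,250,160,148),(440,110,170,158),(500,-50,165,169.6),(610,-41,150,169.6)])
```

```text
[539.5674015  431.65495357 114.0736473 ] [-2.79118729e-04  3.85686897e-01  9.22629663e-01  2.10438352e-04] [ 0.69422511 -0.48084057 -3.68965349] 0.6810999127180992
col 260 [124, 123, 123, 123, 124, 124, 125, 124, 123, 121, 120, 117, 108, 82, 63, 60, 64, 82, 123, 154, 162, 162, 162, 163, 162, 163, 162, 162, 161, 149, 108, 63, 42, 41, 41, 40, 42, 41, 40, 40, 41, 40, 41, 41, 49]
col 322 [124, 124, 122, 121, 120, 119, 120, 120, 119, 117, 117, 115, 106, 80, 64, 60, 65, 85, 126, 157, 164, 165, 165, 165, 164, 165, 165, 165, 165, 165, 165, 164, 164, 165, 165, 165, 164, 165, 166, 165, 165, 165, 164, 165, 164]
col 385 [121, 120, 118, 118, 118, 117, 118, 116, 116, 117, 118, 120, 110, 83, 64, 61, 64, 83, 122, 153, 162, 162, 162, 162, 162, 162, 162, 162, 160, 151, 124, 87, 57, 47, 47, 47, 47, 45, 44, 45, 44, 46, 44, 45, 58]
row 225 [120, 117, 117, 118, 118, 118, 119, 119, 122, 121, 125, 135, 148, 157, 161, 161, 163, 164, 164, 164, 163, 163, 156, 132, 91, 53, 41, 41, 40, 40, 41, 41, 41, 41, 41] [45, 45, 45, 46, 45, 48, 73, 117, 152, 165, 169, 169, 169, 168, 166, 167, 167, 168, 161, 142, 126, 122, 121, 121, 122, 122, 124, 124, 123, 121, 120, 119, 119, 118, 118]
[-0.33 -0.74 -0.19] [ 0.   -0.   -0.23] rows>=2.0
[-0.25 -0.77 -0.19] [ 0.   -0.   -0.23] rows>=2.0
[-0.2  -0.56 -0.04] [ 0.    0.   -0.17] rows>=1.4
[-0.15 -0.58 -0.04] [ 0.    0.   -0.17] rows>=1.4
[-0.48 -0.52  0.02] [ 0.   0.  -0.2] rows>=1.7
[-0.43 -0.57  0.02] [ 0.   0.  -0.2] rows>=1.7
[-0.89  0.24  0.12] [0. 0. 0.] rows>=2.2
```

>>> drive_tool(
  series="-0.33 -0.74 -0.19 0 0 -0.23 0.3;-0.33 -0.74 -0.19 0 0 -0.23 0.3;-0.33 -0.74 -0.19 0 0 -0.23 0.3",
)

```text
time_s: 25.9
eef_pos: [501.4, 336.8, 134.8]
ee_rot: [-0.003, 0.333, 0.943, -0.002]
force: [0.3, -0.6, -3.4]
grip_width: 0.682
```

>>> drive_tool(
  series="-0.25 -0.77 -0.19 0 0 -0.23 0.3;-0.25 -0.77 -0.19 0 0 -0.23 0.3;-0.25 -0.77 -0.19 0 0 -0.23 0.3",
)

```text
time_s: 26.2
eef_pos: [465.0, 243.0, 157.1]
ee_rot: [-0.004, 0.28, 0.96, -0.004]
force: [0.6, 0.8, -2.5]
grip_width: 0.681
```

>>> drive_tool(
  series="-0.2 -0.56 -0.04 0 0 -0.17 0.3;-0.2 -0.56 -0.04 0 0 -0.17 0.3;-0.2 -0.56 -0.04 0 0 -0.17 0.3",
)

```text
time_s: 26.5
eef_pos: [448.6, 171.7, 161.2]
ee_rot: [-0.005, 0.24, 0.971, -0.004]
force: [0.2, 0.4, -3.1]
grip_width: 0.676
```

>>> drive_tool(
  series="-0.15 -0.58 -0.04 0 0 -0.17 0.3;-0.15 -0.58 -0.04 0 0 -0.17 0.3;-0.15 -0.58 -0.04 0 0 -0.17 0.3",
)

```text
time_s: 26.8
eef_pos: [432.0, 100.6, 165.7]
ee_rot: [-0.006, 0.2, 0.98, -0.004]
force: [0.3, 0.4, -2.8]
grip_width: 0.679
```

>>> drive_tool(
  series="-0.48 -0.52 0.02 0 0 -0.2 0.3;-0.48 -0.52 0.02 0 0 -0.2 0.3;-0.48 -0.52 0.02 0 0 -0.2 0.3",
)

```text
time_s: 27.1
eef_pos: [462.1, 18.6, 162.2]
ee_rot: [-0.007, 0.152, 0.988, -0.004]
force: [0.2, -0.2, -1.5]
grip_width: 0.68
```

>>> drive_tool(
  series="-0.43 -0.57 0.02 0 0 -0.2 0.3;-0.43 -0.57 0.02 0 0 -0.2 0.3;-0.43 -0.57 0.02 0 0 -0.2 0.3",
)

```text
time_s: 27.4
eef_pos: [492.3, -64.2, 158.5]
ee_rot: [-0.007, 0.104, 0.995, -0.003]
force: [-0.4, 1.1, -2.2]
grip_width: 0.682
```

>>> drive_tool(
  series="-0.89 0.24 0.12 0 0 0 0.3;-0.89 0.24 0.12 0 0 0 0.3;-0.89 0.24 0.12 0 0 0 0.3;-0.89 0.24 0.12 0 0 0 0.3",
)

```text
time_s: 27.8
eef_pos: [603.5, -56.0, 140.1]
ee_rot: [-0.008, 0.103, 0.995, -0.003]
force: [-0.1, 0.5, -2.8]
grip_width: 0.679
```

Run:
```python
from h import *
print(cur()[2]["grip_width"],cur()[2]["force"])
plan([(621.2,-41,85,169.6)])
```

```text
0.6785848630556308 [-0.05990346  0.50813384 -2.79649517]
[-0.13  0.16  0.46] [-0.01 -0.03 -0.05] rows>=1.2
```

>>> drive_tool(
  series="-0.13 0.16 0.15 -0.01 -0.03 0.05 0.3;-0.13 0.16 0.3 -0.01 -0.03 -0.05 0.3;-0.13 0.16 0.46 -0.01 -0.03 -0.05 0.3;-0.13 0.16 0.46 -0.01 -0.03 -0.05 0.3;-0.13 0.16 0.46 -0.01 -0.03 -0.05 0.3;-0.13 0.16 0.46 -0.01 -0.03 -0.05 0.3",
)

```text
time_s: 28.4
eef_pos: [622.2, -40.4, 85.9]
ee_rot: [0.0, 0.091, 0.996, -0.001]
force: [1.1, -0.2, -2.4]
grip_width: 0.676
```

Run:
```python
from rig import eyes
from h import *
import pickle
p=eyes.capture("wrist");pickle.dump(p,open("w14.pkl","wb"));f=p["frame"]
cv2.imwrite("pics/w14.png",f[:,:,::-1])
c,r,s=cur();print(c,s["ee_rot"],s["force"])
g=cv2.GaussianBlur(f[...,0],(3,3),0).astype(int)
def edges(a,o,th=12): d=np.abs(np.diff(a)); return [(int(i)+o+.5,int(a[i+1]-a[i])) for i in range(1,len(d)-1) if d[i]>th and d[i]>=d[i-1] and d[i]>d[i+1]]
print("col",edges(g[120:240,290],120),edges(g[120:240,350],120))
print("row",edges(g[255,100:540],100))
a=np.radians(-10.4);ex=np.array([np.cos(a),np.sin(a)]);np.save("ex",ex)
plan([(621.2,-41,60,169.6)])
```

```text
[622.20226365 -40.4967581   85.87788464] [ 3.24982417e-04  9.07960973e-02  9.95868781e-01 -1.15487253e-03] [ 0.02773227 -0.7125187  -1.43193263]
col [(166.5, -23), (181.5, -33), (184.5, 31), (202.5, -34), (207.5, 32)] [(166.5, -24), (180.5, -29), (184.5, 30), (202.5, -34), (207.5, 32)]
row [(153.5, -44), (238.5, 30), (407.5, -31), (487.5, 44)]
[ 0.01 -0.01  0.22] [-0.  0. -0.] rows>=0.5
```

Run:
```python
from h import *
import pickle
p=pickle.load(open("w14.pkl","rb"));c,r,_=cur();ex=np.load("ex.npy")
for nm,uv,z,o in [("mouth",(322,166.5),60,57.5),("spacer?",(322,183.5),50,48),("disc plate",(322,207.5),c[2]+12.5,48)]:
    print(nm,(at_z(p,[uv],z)[0]-c[:2])@ex+o)
w=at_z(p,[(153.5,255),(487.5,255)],60);v=at_z(p,[(238.5,255),(407.5,255)],c[2]+12.5)
ey=np.array([-ex[1],ex[0]]);print("y pocket",(w.mean(0)-c[:2])@ey,"part",(v.mean(0)-c[:2])@ey)
```

```text
mouth -0.18027004966274518
spacer? -1.0304913506348896
disc plate 0.4815706061258922
y pocket -0.8168519180614269 part 0.49838531224715305
```

>>> drive_tool(
  series="0.006 -0.011 0.05 0 0 0 0.3;0.006 -0.011 0.1 0 0 0 0.3;0.006 -0.011 0.16 0 0 0 0.3;0.006 -0.011 0.21 0 0 0 0.3;0.006 -0.011 0.21 0 0 0 0.3",
)

```text
time_s: 28.95
eef_pos: [620.7, -41.6, 59.4]
ee_rot: [-0.001, 0.091, 0.996, -0.001]
force: [-0.4, 0.4, -2.5]
grip_width: 0.681
```

>>> drive_tool(
  series="0 0 0.03 0 0 0 0.3;0 0 0.06 0 0 0 0.3;0 0 0.075 0 0 0 0.3;0 0 0.075 0 0 0 0.3",
)

```text
time_s: 29.35
eef_pos: [620.6, -41.6, 50.1]
ee_rot: [-0.001, 0.091, 0.996, -0.001]
force: [-0.1, 0.3, -1.6]
grip_width: 0.677
```

>>> drive_tool(
  series="0 0 0.01 0 0 0 0.3;0 0 0.02 0 0 0 0.3;0 0 0.02 0 0 0 0.3",
)

```text
time_s: 29.65
eef_pos: [620.5, -41.6, 47.6]
ee_rot: [-0.001, 0.091, 0.996, -0.001]
force: [-0.4, -0.4, -2.1]
grip_width: 0.683
```

>>> drive_tool(
  series="0 0 0.007 0 0 0 0.3;0 0 0.013 0 0 0 0.3;0 0 0.013 0 0 0 0.3",
)

```text
time_s: 29.95
eef_pos: [620.6, -41.6, 47.4]
ee_rot: [-0.001, 0.091, 0.996, -0.001]
force: [-5.1, 1.1, 8.1]
grip_width: 0.682
```

>>> drive_tool(
  series="0 0 0 0 0 0 0.8;0 0 0 0 0 0 0.95;0 0 0 0 0 0 0.95;0 0 0 0 0 0 0.95;0 0 0 0 0 0 0.95",
)

```text
time_s: 30.45
eef_pos: [620.6, -41.6, 47.4]
ee_rot: [-0.001, 0.091, 0.996, -0.001]
force: [-0.5, 0.9, 0.0]
grip_width: 0.948
```

>>> drive_tool(
  series="0 0 -0.15 0 0 0 0.95;0 0 -0.5 0 0 0 0.95;0 0 -0.8 0 0 0 0.95;0 0 -0.8 0 0 0 0.95;0 0 -0.8 0 0 0 0.95;0 0 -0.8 0 0 0 0.95",
)

```text
time_s: 31.05
eef_pos: [620.1, -41.3, 141.9]
ee_rot: [-0.002, 0.091, 0.996, -0.001]
force: [0.3, 0.4, -0.2]
grip_width: 0.947
```

Run:
```python
from rig import eyes
from h import *
p=eyes.capture("wrist");t=eyes.capture("top")
a=cv2.resize(p["frame"],(480,360)); 
f0=cv2.imread("pics/top0.png")[:,:,::-1]
b=cv2.resize(t["frame"][130:330,120:500],(684,360))[:,:320]
b=cv2.resize(t["frame"][130:330,120:500],(800,420))[:240]
cv2.imwrite("pics/fin.png",p["frame"][:,:,::-1]); 
c,r,s=cur();print(c,s["force"],s["time_s"])
d=np.abs(t["frame"].astype(int)-f0).max(2)
for n,(x,y) in dict(roller=(318,282),long=(210,284),pipette=(455,305),driver=(160,310),bottle=(180,178),box=(221,169)).items(): print(n,(d[y-12:y+12,x-15:x+15]>30).mean().round(2))
```

```text
[620.24208483 -41.34115202 141.88041129] [-0.12785323 -0.05516192 -0.50869347] 31.15
roller 0.66
long 0.0
pipette 0.0
driver 0.0
bottle 0.0
box 0.0
```

The viewer's limit is reached, so I'll check the disc cover numerically. The arm lies over the roller in the top view, which explains that difference.

Run:
```python
from h import *
from rig import eyes
p=eyes.capture("wrist");f=p["frame"];c,r,s=cur();ex=np.load("ex.npy");ey=np.array([-ex[1],ex[0]])
hsv=cv2.cvtColor(f,cv2.COLOR_RGB2HSV)
m=((hsv[...,1]<40)&(hsv[...,2]>140)).astype(np.uint8); m[:150]=0;m[345:]=0;m[:,:262]=0;m[:,:][:,385:]=0
m=cv2.morphologyEx(m,cv2.MORPH_CLOSE,np.ones((15,15)))
k=max(cv2.findContours(m,0,1)[0],key=cv2.contourArea).reshape(-1,2)
for z in (60,72):
  print(z,rect(at_z(p,k,z)))
print("px",cv2.boundingRect(k))
h=cv2.HoughCircles(cv2.GaussianBlur(cv2.cvtColor(f,cv2.COLOR_RGB2GRAY)[190:300,265:385],(3,3),0),cv2.HOUGH_GRADIENT,1,80,param1=80,param2=12,minRadius=30,maxRadius=60)
if h is not None:
  x,y,R_=h[0,0]; w=at_z(p,[(x+265,y+190),(x+265+R_,y+190)],72); d=w[0]-[621,-41.2]; print("disc",w[0],"dia",2*np.linalg.norm(w[1]-w[0]),"base dx,dy",d@ex,d@ey)
```

```text
60 (array([619.3, -41. ]), -10.36, 98.5, 59.2)
72 (array([615.5, -40.3]), -10.36, 93.2, 56.0)
px (272, 171, 102, 155)
disc [621.55954725 -41.03721994] dia 57.290715579795084 base dx,dy 0.5209697939537108 0.2611148153054147
```

```bash
python3 -c "
from rig import ctrl; print(ctrl.finish_job())"
```

```text
the job is handed in; nothing more can be done
None
```

The bearing unit is rebuilt and handed in at about 31 s of the 72 s allowed. The housing, spacer and disc cover (disc up) are in the pocket in that order. Each one was lowered until it touched and let go before I fetched the next.

**Housing and spacer:** Pictures taken after each release show both flat and square. The housing measured about 2.4 mm off the pocket centre along x. I judged the spacer by eye only; it looked centred.

**Disc cover:** I had used all 12 picture views, so I checked this one by numbers only:
- The plate outline measured 98.5 × 59.2 mm at its expected height, about 2 mm off centre at most, with a yaw of -10.4° that matches the pocket.
- A circle fit put the disc about 0.6 mm off centre. It gave a diameter of 57 mm against the true 54, so that fit is rough.
- It touched down within 0.5 mm of the expected height.

**Rest of the bench:** In the top view, the long plate, pipette, screwdriver, bottle and tip box had not changed. The roller's area did differ, most likely because the arm was in front of it. I could not confirm that, but the gripper tip never went lower than about 130 mm near it. At hand-in the gripper was open, about 140 mm above the bench, with near-zero force.

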